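# Set and lock the V stop, then slide the test sieve home against it

### The job

Turn the knob of the V stop until its pointer stands at the little marker tab, then turn the hexagonal lock nut below it clockwise until it is fully tight, leaving the knob at its setting. Then slide the test sieve flat along the bench into the V until it touches both faces, press it home with a light but definite push (about 5 to 15 N), and let go of it there. Do not lift or tip the sieve, and leave the other things on the bench alone.

Things in the scene. Friction and masses are not known exactly. Their poses are not given: they have to be found in the camera images.
- v_stop: adjustable stop bolted to the bench, it does not move: dark base plate 128 x 100 x 6 mm, grey housing 80 x 72 mm, 40 mm high, and on one upright axis above it the lock nut, a thin marker collar and the knob, in that order from below, up to 96 mm. Origin: on that axis, at the bench surface. The V jaw stands out in front of the housing along its -x axis; z is up
- stop_knob (a joint): angle of the setting knob (rad), growing clockwise seen from above; at 0 its pointer looks along -x of v_stop. Travel 0 to 1.8. It turns stiffly (about 0.2 N m) and stays where it is left; 1 rad clockwise moves the V jaw 8 mm outwards
- knob_grip (a point): on the knob's axis, 84 mm above the bench, at the height to grip. The knob is a black upright bar grip 12 mm thick, 36 mm long along the pointer direction, standing from 71 to 95 mm above the bench over a small disc; grip it across its 12 mm thickness
- knob_pointer (a point): tip of the knob's white pointer nose, 20 mm from the axis
- marker_tab (a point): small black tab, 7 x 5 mm, on the upper face of the marker collar (a disc of 47 mm diameter between nut and knob, top 63 mm above the bench), 20.5 mm from the axis; its direction from the axis is the setting wanted for the pointer. It stands at another angle each time, clockwise of the pointer's start, and stays there
- lock_nut (a joint): angle of the lock nut (rad), growing clockwise from above = tightening; comes up tight at a stop at 1.3; friction 0.08 N m. A plain steel hexagon on the knob's axis, 54 mm across flats, flats from 42 to 58 mm above the bench; at 0 two flats face +-y of v_stop, the others every 60 degrees. Knob and collar above are narrower (47 mm), so open fingers can reach down past them
- v_seat (a point): point on the bench where the sieve's centre lies when the sieve touches both faces of the V; moves with the jaw as the knob turns (116.4 mm + 8 mm per rad from the knob axis, along -x of v_stop). The V: two upright plates at 90 degrees opening to -x of v_stop, 8 to 42 mm above the bench, 56 mm long, mouth 79 mm wide. The jaw is sprung: gives 1 mm per 5 N, at most 6 mm
- sieve: round steel test sieve with a filling, 77 mm diameter, 40 mm high, about 0.2 kg, too wide for most grippers; it tapers slightly downwards. It starts on the side leaf left of the bench or near it, level with the bench, with a 3 mm seam between that it slides over. Origin: centre of its underside; z is up. Slides on the bench with a few newtons or less
- vial_tall: bystander: glass vial, 32 mm diameter, 66 mm high; origin: centre of its underside
- vial_small: bystander: glass vial, 20 mm diameter, 42 mm high; origin: centre of its underside
- vial_black: bystander: glass vial with a dark cap, 25 mm diameter, 52 mm high; origin: centre of its underside
- dish: bystander: petri dish, 65 mm diameter, 15 mm high; origin: centre of its underside
- boat: bystander: weighing boat, 58 x 58 x 14 mm; origin: centre of its underside
- nozzle: bystander: brass nozzle, 26 mm diameter, 46 mm high; origin: centre of its underside
Mind the look-alikes: they are no part of the job. Leave any blue, brown or purple look-alike of the sieve alone.

How it is judged:
On the way, in this order (a step that is already met when the one before it is completed fails the run):
1. the knob's pointer stands at the marker tab (within 4 mm) (horizontal distance between knob_pointer and marker_tab below 0.004 m), for 0.2 s.
2. the lock nut is tight, the pointer still at the marker (value of joint lock_nut above 1.2 rad and horizontal distance between knob_pointer and marker_tab below 0.004 m), for 0.1 s.
3. the sieve, home in the V within 6 mm, is pressed against it with more than 3 N (contact force between sieve and v_stop above 3 N and horizontal distance between sieve and v_seat below 0.006 m), for 0.15 s.
At the end, for the whole second after the job is handed in: the sieve stands flat and at rest on the bench, its centre within 5 mm of its seat in the V; the pointer is within 4 mm of the marker tab and the lock nut is tight (above 1.2 rad) (all of step 2 and horizontal distance between sieve and v_seat below 0.005 m and angle between sieve's own z axis and vertical below 0.05 rad and height (world z) of sieve below 0.004 m and linear speed of sieve below 0.01 m/s); the robot touches nothing.
It fails at once if the sieve is pressed against the stop with more than 20 N (contact force between sieve and v_stop above 20 N).
It fails at once if the sieve is lifted or tipped (height (world z) of sieve above 0.012 m or angle between sieve's own z axis and vertical above 0.25 rad).
It fails at once if a bystander is moved by more than 20 mm (distance of any of vial_tall, vial_small, vial_black, dish, boat, nozzle from where it was at the start of the episode above 0.02 m).
It also fails if it takes over 64 s, if anything falls off the work surface, if the arm or the gripper's body presses on something with over 40 N, if the wrist force passes 120 N, or if a joint passes its speed limit or range.

### The arm

A 7-joint arm with a two-finger parallel gripper is mounted at the origin on a cart in front of the work surface, level with it; the furniture and walls round the work are solid. World frame = base frame: x ahead of the robot, y to its left, z up, the work surface at z = 0. Lengths are in m, angles in rad, forces in N, time in s.
With the tool pointing down it reaches from about 0.4 to 0.85 m from the base axis. Payload 10.4 kg.
Tool frame: the origin (TCP) lies at the very end of the fingers, on their centre line; the grasp point (between the pads) lies 19 mm behind it; z points along the fingers, y is the direction in which the jaws open and shut (so a half turn about z gives the same grasp; the last joint's range is limited). The gripper opens to 87 mm and grips with 3 to 60 N. Pads are 19 mm wide; open, the fingers measure 117 mm over their backs; the gripper's body (75 mm by 190 mm) begins 51 mm behind the grasp point.
Start: joints at [-0.023, 0.332, -0.065, 1.46, 0.022, 1.35, -0.088], TCP at [0.625, 0, 0.199] pointing down, gripper open.
Joint ranges: [-2.6, 2.6], [-0.5, 2.12], [-1.47, 1.34], [0.16, 2.42], [-1.27, 4.41], [0.06, 2.06], [-2.6, 2.6]. Speed limits (rad/s): [2.22, 2.22, 2.79, 2.79, 3.14, 3.14, 3.14].

### API

Orientations are given as a unit quaternion [x, y, z, w].
In Python, from bench import read_state, imaging, r gives the robot as it stands. The module is installed in compiled form; this text tells all that it offers.
- The arm moves only by the tool move_arm, never from a script. Its argument "series" is a list of rows, each a list of 4 numbers: the shift along the tool's x, y, z in m, then the turn about the tool's z in rad. In form: [[x, y, z, roll], ...]. A call has 1 to 20 rows; each row is the pose to reach, as a shift and turn from the pose commanded when the call began, along the tool's axes at that moment; what a row does not reach only later rows make up. A row lasts 1/10 s, in which the tool goes at most 50 mm and 8.59 degrees, less where a joint would pass 70% of its speed; a pose out of reach is approached as far as the arm can. A call with a gripper value outside its range is refused whole. "claw" is the gripper's target within -1 to 1 (fully open at 1, half-way at 0, shut at -1), set as the call begins (left out, the last holds). The fingers move at their own pace and stop on an object; "newtons" is the grip in N (left out, the last holds). Time passes only in rows, so rows that repeat a pose let the fingers close. It gives the time, the measured TCP pose, the force and the opening at its end, in the units of the state.
- read_state(): the state, without advancing time (a new reading comes with each control period).
- imaging.camera(name): name is "scene" or "side" or "wrist"; returns (picture, depth): 480x640x3 uint8, red, green, blue; 480x640 float32, m along the optical axis (not along the pixel's ray), 0 where there is no reading.
- imaging.get_calibration(name): a dict with "camera_matrix" (3x3 intrinsics, pixels), "k1" (the pictures are not rectified: a ray, as slopes to the right and down, at radius r is drawn at 1 + k1 r^2 times it, then the intrinsics apply), "R" (3x3) and "t" (3): a world point X has camera coordinates R X + t. Camera axes: x right, y down, z forward; pixel columns grow to the right and rows downward; lengths in m; the calibration is good to about 2 mm. A picture is of the moment at which its call begins: read the wrist's pose just before it. get_calibration takes no time and is no camera call; for the wrist camera it gives the pose at the moment of the call.
- r.close_job(): hands the job in, once; it reports no verdict.
The state is a dict: "time": time; "joint_positions": joint angles; "joint_vel": joint speeds; "joint_torque": joint torques, N m; "ee_pos": TCP position; "eef_rot": TCP orientation; "ft_force": force on the tool from outside, world axes, zero at the start; "torque": the same for the moment, N m; "width": finger opening in m.
Only numpy, scipy, OpenCV 4.12 (cv2) and the standard library are available. Lean on these libraries where they do the work, as an engineer would, in place of code of your own. Each camera call takes 0.05 s, during which the arm holds its last target.

## Working session

There is one attempt and no reset: what is moved stays moved. The work goes in short steps, Python scripts to look and compute and a tool call to move; the robot and the scene stay as the last step left them, time stands still between calls to the robot, and variables do not carry over. Pictures are saved under pics/ and viewed, and the job is handed in when it is done.

Besides the shell and the picture viewer there is one more tool, called after "Request:" by a JSON object that holds its "method" and its "body". move_arm: Moves the arm, as the interface text tells. Its arguments: {"type":"object","properties":{"series":{"type":"array","items":{"type":"array","items":{"type":"number"}}},"claw":{"type":"number"},"newtons":{"type":"number"}},"required":["series"]}

```bash
mkdir -p pics
python3 - <<'E'
from bench import read_state, imaging, r
import cv2,numpy as np
s=read_state();print(s)
for n in ["scene","side","wrist"]:
    c=imaging.get_calibration(n);print(n,c)
    p,d=imaging.camera(n)
    cv2.imwrite(f"pics/{n}0.png",p[:,:,::-1]);np.savez(f"{n}0.npz",p=p,d=d,**{k:np.array(v) for k,v in c.items()})
E
```

```text
{'time': 0.0, 'joint_positions': array([-0.02263124,  0.3329047 , -0.06469071,  1.46094118,  0.02159875,
        1.34986957, -0.08847331]), 'joint_vel': array([-4.89351488e-04, -4.99697139e-04, -1.54839665e-04, -5.34004442e-05,
        5.64390018e-05, -2.31679678e-04,  1.12876017e-03]), 'joint_torque': array([-1.20520472e-04, -6.23245955e+01,  2.44190963e-02, -3.89891267e+01,
       -6.13984605e-02,  3.97891912e-02,  1.87085252e-04]), 'ee_pos': array([6.24587580e-01, 7.63687521e-06, 1.98133492e-01]), 'eef_rot': array([ 7.07081900e-01,  7.07131302e-01, -5.27519172e-04, -4.80740647e-04]), 'ft_force': array([-0.00698458, -0.96820458,  0.08709679]), 'torque': array([-0.00741444,  0.04424192,  0.04996807]), 'width': 0.08757240592837343}
scene {'camera_matrix': array([[476.28496398,   0.        , 315.77846193],
       [  0.        , 476.28496398, 241.30260864],
       [  0.        ,   0.        ,   1.        ]]), 'k1': -0.03424675318796301, 'R': array([[ 0.90842583, -0.41776776,  0.01525176],
       [-0.31492323, -0.70787481, -0.63224727],
       [ 0.27492886,  0.56954662, -0.77461653]]), 
[... 207 characters left out ...]
     ,   1.        ]]), 'k1': -0.07807074059201795, 'R': array([[-0.90540999, -0.42447528,  0.0073133 ],
       [-0.21755464,  0.44911584, -0.86658234],
       [ 0.36455826, -0.78620335, -0.49898053]]), 't': array([0.37347529, 0.27530524, 0.56387851])}
wrist {'camera_matrix': array([[430.80065346,   0.        , 318.96596768],
       [  0.        , 430.80065346, 238.66285478],
       [  0.        ,   0.        ,   1.        ]]), 'k1': 0.0017059306765620191, 'R': array([[ 9.99999344e-01, -1.88420801e-04, -1.12975827e-03],
       [ 1.54642652e-04, -9.55132779e-01,  2.96177902e-01],
       [-1.13487523e-03, -2.96177882e-01, -9.55132124e-01]]), 't': array([-0.62502   , -0.03632735,  0.3928534 ])}
```

View pics/scene0.png

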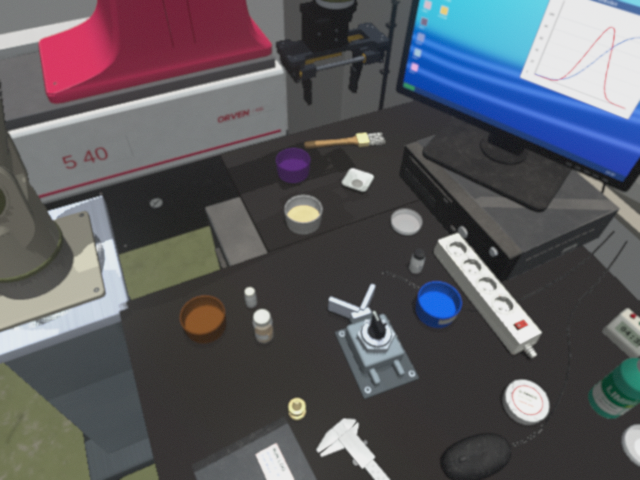

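View pics/side0.png

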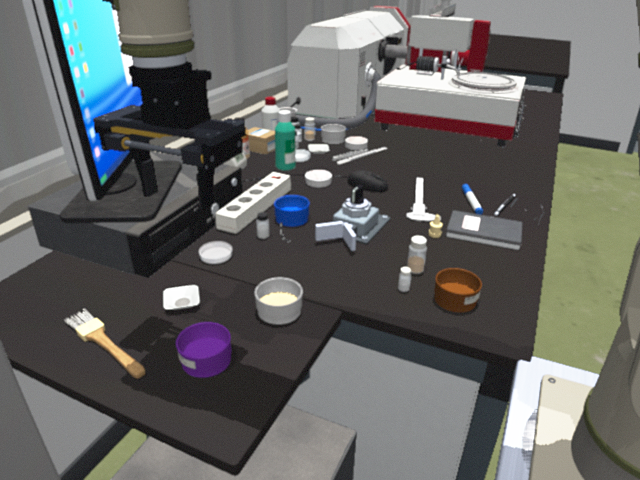

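View pics/wrist0.png

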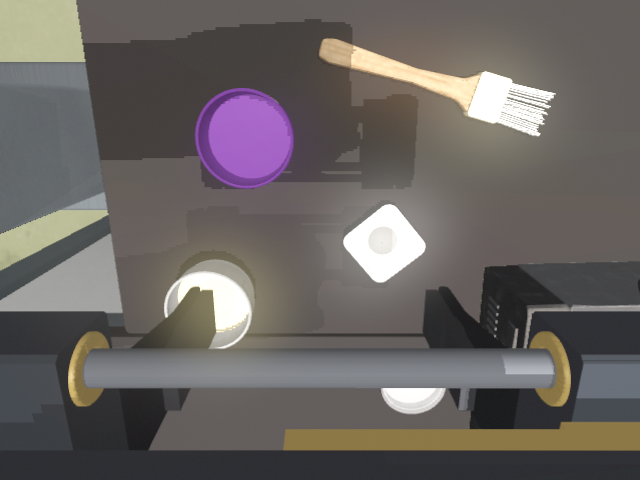

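```bash
cat > h.py <<'E'
import numpy as np,cv2
def load(n):
    return dict(np.load(n))
def ray(c,u,v):
    K=c["camera_matrix"];k=float(c["k1"])
    D=np.array([k,0,0,0,0.])
    p=cv2.undistortPoints(np.array([[[u,v]]],float),K,D,None,None)[0,0]
    R=c["R"];o=-R.T@c["t"];return o,R.T@np.array([p[0],p[1],1])
def onz(c,u,v,z):
    o,d=ray(c,u,v);return o+d*(z-o[2])/d[2]
def pt(c,u,v):
    o,d=ray(c,u,v);return o+d*c["d"][int(v),int(u)]
def proj(c,X):
    X=np.atleast_2d(np.array(X,float))
    return cv2.projectPoints(X,cv2.Rodrigues(c["R"])[0],c["t"],c["camera_matrix"],np.array([float(c["k1"]),0,0,0,0]))[0][:,0]
def cloud(c):
    vv,uu=np.mgrid[0:480,0:640]
    p=cv2.undistortPoints(np.stack([uu,vv],-1).reshape(-1,1,2).astype(float),c["camera_matrix"],np.array([float(c["k1"]),0,0,0,0]))[:,0]
    d=c["d"].reshape(-1,1)
    X=np.c_[p,np.ones(len(p))]*d
    return ((X-c["t"])@c["R"]).reshape(480,640,3)
E
python3 - <<'E'
from h import *
s=load("scene0.npz");d=load("side0.npz");w=load("wrist0.npz")
print("wrist cam",-w["R"].T@w["t"])
for nm,u,v in [("knob",378,320),("nut",376,338),("sieve",303,205),("tallvial",263,316),("small",250,290),("black",417,258),("dish",406,215),("boat",358,176),("blue",439,290),("nozzle",297,402),("purple",293,155),("brown",203,305)]:
    print(nm,pt(s,u,v).round(3))
for nm,u,v in [("sieve",278,290),("blue",292,200),("housing",360,215),("knob",365,185)]:
    print(nm,pt(d,u,v).round(3))
for n,c,(x,y,ww,hh) in [("scene",s,(310,270,120,130)),("side",d,(300,160,110,95))]:
    im=c["p"][y:y+hh,x:x+ww,::-1]
    cv2.imwrite(f"pics/{n}0z.png",cv2.resize(im,None,fx=600/hh if hh>ww else 6,fy=600/hh if hh>ww else 6,interpolation=cv2.INTER_CUBIC)[:600,:800])
E
```

```text
wrist cam [0.62547104 0.08153928 0.38528013]
knob [ 0.515 -0.41   0.095]
nut [ 0.506 -0.425  0.068]
sieve [ 0.539 -0.062  0.012]
tallvial [ 0.357 -0.312  0.065]
small [ 0.358 -0.239  0.041]
black [ 0.667 -0.302  0.045]
dish [ 0.727 -0.175  0.01 ]
boat [ 0.694 -0.022  0.004]
blue [ 0.682 -0.364  0.013]
nozzle [ 0.354 -0.46   0.043]
purple [0.579 0.087 0.021]
brown [ 0.274 -0.215  0.011]
sieve [ 0.543 -0.125  0.014]
blue [ 0.672 -0.426  0.027]
housing [ 0.496 -0.391  0.045]
knob [ 0.563 -0.607  0.013]
```

View pics/scene0z.png

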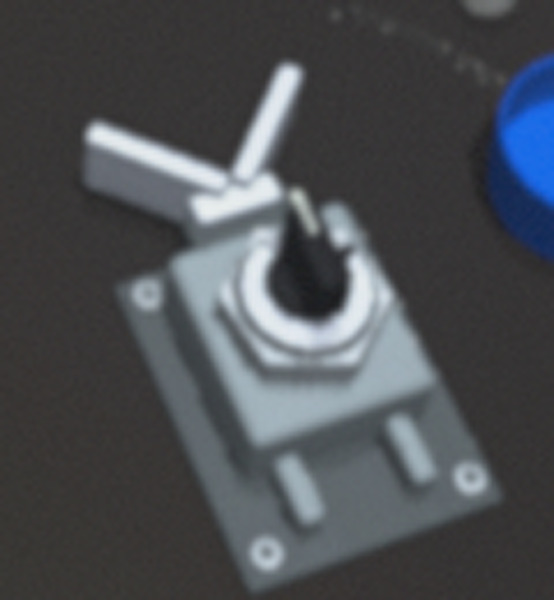

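View pics/side0z.png

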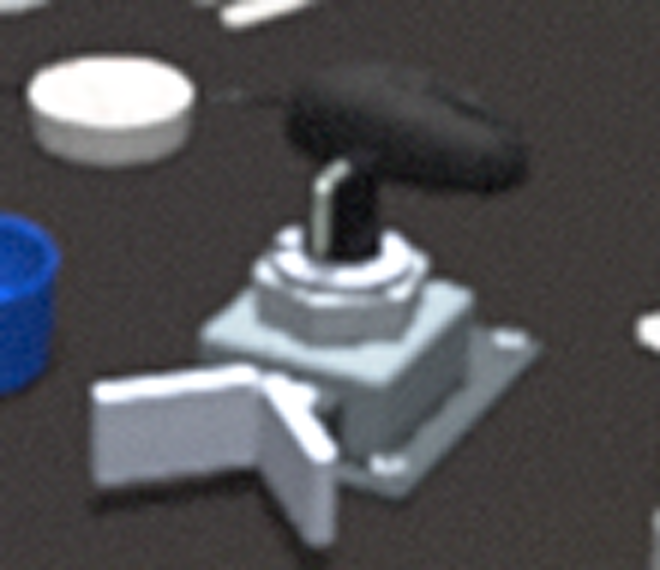

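Request:
{"method": "move_arm", "body": {"series": [[-0.05,-0.012,0,0],[-0.1,-0.024,0,0],[-0.15,-0.036,0,0],[-0.2,-0.05,0,0],[-0.25,-0.062,0,0],[-0.3,-0.075,0,0],[-0.35,-0.088,0,0],[-0.4,-0.1,0,0],[-0.44,-0.11,0,0],[-0.46,-0.115,0,0],[-0.46,-0.115,0,0],[-0.46,-0.115,0,0],[-0.46,-0.115,0,0]]}}

```text
time: 1.45
ee_pos: [0.511, -0.4583, 0.1988]
eef_rot: [0.706, 0.708, 0.001, -0.0]
ft_force: [-0.4, 0.8, -0.2]
width: 0.0869
```

```bash
cat > snap.py <<'E'
import sys
from bench import read_state, imaging
import cv2,numpy as np
n,i=sys.argv[1:3]
s=read_state();c=imaging.get_calibration(n);p,d=imaging.camera(n)
cv2.imwrite(f"pics/{n}{i}.png",p[:,:,::-1]);np.savez(f"{n}{i}.npz",p=p,d=d,ee=s["ee_pos"],rot=s["eef_rot"],**{k:np.array(v) for k,v in c.items()})
print(s["time"],s["ee_pos"],s["eef_rot"],s["ft_force"],s["width"],s["joint_positions"])
E
python3 snap.py wrist 1
```

```text
1.45 [ 0.51100731 -0.45832369  0.19878247] [ 7.06384885e-01  7.07827702e-01  5.19936823e-04 -2.58887114e-04] [-0.43444486  0.83018192 -0.21355752] 0.08689444280219964 [ 0.5519758   0.46926403  0.16545759  1.28354736 -0.0768158   1.39524298
  0.71533688]
```

View pics/wrist1.png

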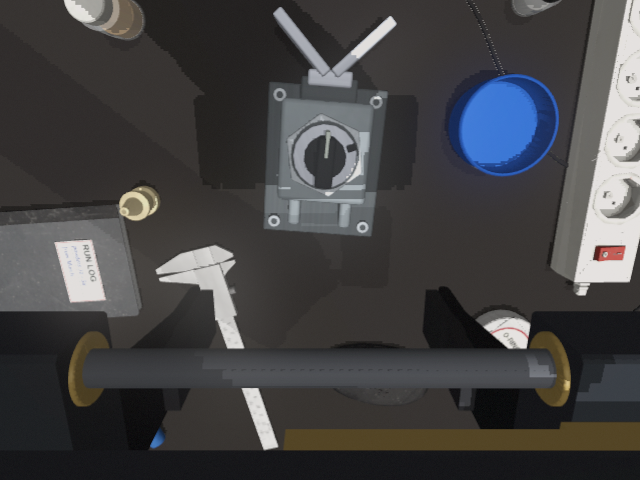

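Run:
```python
from h import *
c=load("wrist1.npz")
im=c["p"][100:215,260:390,::-1]
cv2.imwrite("pics/w1z.png",cv2.resize(im,None,fx=5,fy=5,interpolation=cv2.INTER_CUBIC))
S=[(279.7,95),(376.7,101.5),(273.5,220.5),(362,227.5)]
for s in S: print(onz(c,*s,0.007).round(4),pt(c,*s).round(4))
```

```text
[ 0.4788 -0.3686  0.007 ] [ 0.4793 -0.3687  0.0124]
[ 0.56   -0.3736  0.007 ] [ 0.5593 -0.3737  0.0124]
[ 0.4705 -0.4768  0.007 ] [ 0.4709 -0.4757  0.0112]
[ 0.5511 -0.4833  0.007 ] [ 0.5506 -0.4821  0.0112]
```

View pics/w1z.png

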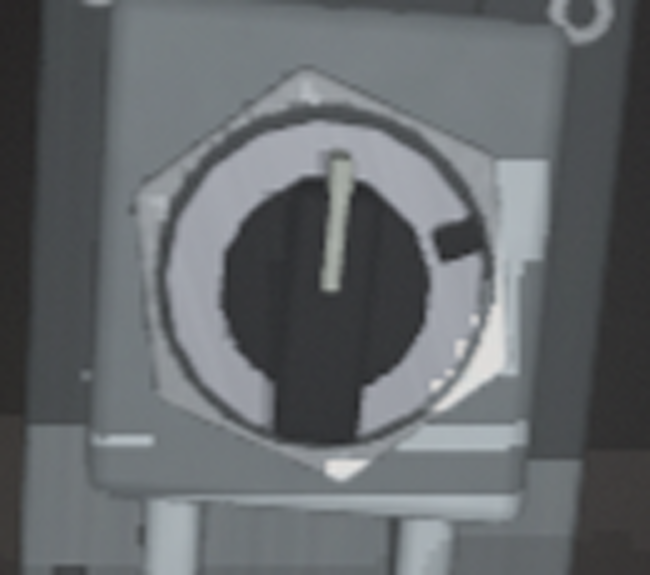

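Run:
```python
from h import *
c=load("wrist1.npz")
a=onz(c,325.5,155.8,0.063);t=onz(c,352,148.4,0.064)
print("axis",a,"tab",t,"r",np.linalg.norm((t-a)[:2]))
az=lambda v:np.degrees(np.arctan2(v[1],v[0]))
print("tab az",az(t-a), [ (onz(c,260+x/5,100+y/5,0.095)-a).round(4) for x,y in [(340,155),(330,290)]])
# nut vertices z .058
for x,y in [(307,68),(140,190),(160,397),(343,480),(495,155)]:
    p=onz(c,260+x/5,100+y/5,0.057)-a; print("nut",p.round(4),az(p),np.hypot(p[0],p[1]))
# axis from cloud: collar top band & nut
X=cloud(c);m=(X[...,2]>.060)&(X[...,2]<.068)&(np.hypot(X[...,0]-a[0],X[...,1]-a[1])<.035)
from cv2 import minEnclosingCircle
print(minEnclosingCircle(X[m][:,:2].astype(np.float32)))
m=(X[...,2]>.052)&(X[...,2]<.06)&(np.hypot(X[...,0]-a[0],X[...,1]-a[1])<.035)
print(minEnclosingCircle(X[m][:,:2].astype(np.float32)))
m=(X[...,2]>.088)&(np.hypot(X[...,0]-a[0],X[...,1]-a[1])<.035)
print(cv2.minAreaRect(X[m][:,:2].astype(np.float32)),X[m][:,2].mean())
# housing top
m=(X[...,2]>.036)&(X[...,2]<.045)&(np.hypot(X[...,0]-a[0],X[...,1]-a[1])<.06)
print(cv2.minAreaRect(X[m][:,:2].astype(np.float32)),m.sum())
# knob top-bar from depth
s=load("scene0.npz");print("scene tab prj",proj(s,[t]),"side")
```

```text
axis [ 0.51646156 -0.41250298  0.063     ] tab [ 0.53587643 -0.40699006  0.064     ] r 0.02018240145043182
tab az 15.852056574334139 [array([0.001 , 0.0196, 0.032 ]), array([-0.0002,  0.0021,  0.032 ])]
nut [-0.0031  0.0299 -0.006 ] 95.92956363501719 0.03005921882966675
nut [-0.0279  0.0124 -0.006 ] 156.07621929720924 0.030559037067919476
nut [-0.0255 -0.0186 -0.006 ] -143.89855851066153 0.03152262887970327
nut [ 0.0027 -0.0314 -0.006 ] -85.1065507489443 0.031560336309218465
nut [ 0.0248  0.0176 -0.006 ] 35.26110113601835 0.030407479332511256
((0.5157592296600342, -0.41298240423202515), 0.028794515877962112)
((0.5152732133865356, -0.41269057989120483), 0.03070533461868763)
((0.5162051320075989, -0.4267972409725189), (0.04954676330089569, 0.04945725202560425), 43.774169921875) 0.3119507574684241
((0.516029417514801, -0.4027765691280365), (0.10060697793960571, 0.07203631103038788), 85.71040344238281) 5157
scene tab prj [[385.86683309 323.44989978]] side
```

Run:
```python
from h import *
from bench import read_state
c=load("wrist1.npz");X=cloud(c)
for x,y in [(250,290),(400,290),(250,330),(320,350),(320,250),(340,200),(200,280),(460,241)]:
    print(x,y,X[int(100+y/5),int(260+x/5)].round(4))
s=read_state();print(s["ee_pos"],s["time"])
```

```text
250 290 [ 0.5052 -0.413   0.0726]
400 290 [ 0.5268 -0.4131  0.072 ]
250 330 [ 0.5051 -0.4191  0.0701]
320 350 [ 0.515  -0.418   0.0983]
320 250 [ 0.5149 -0.4051  0.0961]
340 200 [ 0.5175 -0.3986  0.0965]
200 280 [ 0.4976 -0.4126  0.0637]
460 241 [ 0.5358 -0.4066  0.0648]
[ 0.51112549 -0.45826869  0.19895976] 1.5
```

Request:
{"method": "move_arm", "body": {"series": [[0.023,0.003,0.03,0.077],[0.0455,0.005,0.06,0.077],[0.0455,0.005,0.1,0.077],[0.0455,0.005,0.115,0.077],[0.0455,0.005,0.115,0.077],[0.0455,0.005,0.115,0.077]], "claw": 0, "newtons": 40}}

```text
time: 2.1
ee_pos: [0.5156, -0.4153, 0.0856]
eef_rot: [0.734, 0.679, 0.0, 0.001]
ft_force: [-0.1, -0.5, 1.0]
width: 0.0479
```

```bash
python3 snap.py wrist 2;python3 snap.py side 2
python3 - <<'E'
from h import *
for n in ["wrist2","side2"]:
  c=load(n+".npz");print(proj(c,[[.5163,-.4127,.084]]),c["ee"])
c=load("side2.npz");cv2.imwrite("pics/s2z.png",cv2.resize(c["p"][100:250,280:440,::-1],None,fx=4,fy=4,interpolation=cv2.INTER_CUBIC))
E
```

```text
2.1 [ 0.51558541 -0.41527863  0.08559693] [7.33894068e-01 6.79263352e-01 7.03594245e-05 8.89620925e-04] [-0.05886997 -0.51600526  0.9845206 ] 0.0478984540477506 [ 0.49579649  0.48799691  0.15294719  1.49812427 -0.07778257  1.15965104
  0.58485568]
2.15 [ 0.51591077 -0.41562144  0.08620735] [7.33959678e-01 6.79191364e-01 2.60048745e-04 1.48834717e-03] [ 0.52054394 -0.85566493  0.02196757] 0.04597251875095422 [ 0.49598027  0.48745712  0.15298915  1.49755246 -0.07788512  1.15951378
  0.58488191]
[[318.66783857 280.06701422]] [ 0.51558541 -0.41527863  0.08559693]
[[355.53000093 191.8946258 ]] [ 0.51591077 -0.41562144  0.08620735]
```

View pics/wrist2.png

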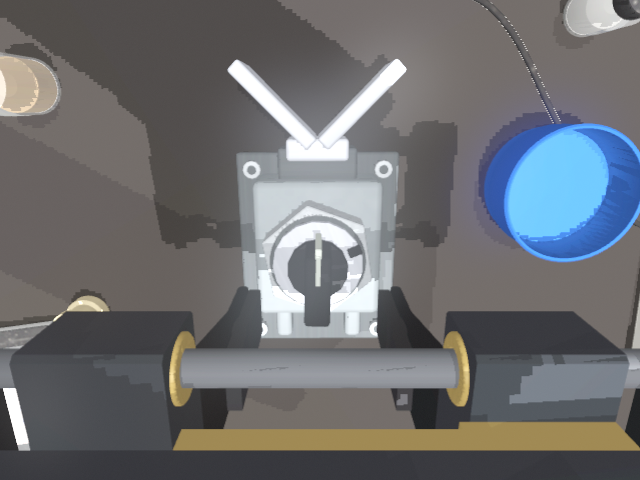

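View pics/s2z.png

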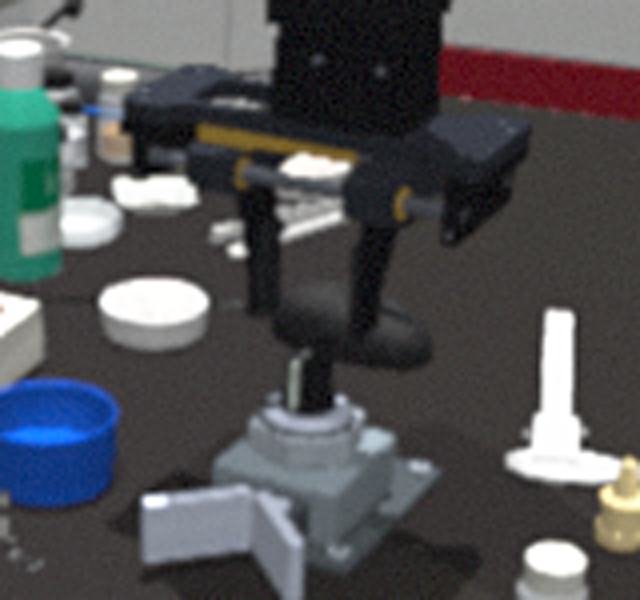

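Run:
```python
from h import *
for n in ["wrist2","side2"]:
  c=load(n+".npz");e=c["ee"]
  for y in (-.024,.024):
   for z in (0,.02,.04):
    p=e+np.array([y,-y*.075,z]); print(n,y,z,proj(c,[p]).round(1), ((proj(c,[p])-[280,100])*4).round(0) if n=="side2" else "")
  X=cloud(c)
  if n=="side2":
    for x,y in [(262,310),(262,295),(365,345),(365,330),(262,260),(365,300),(305,380)]:
      print(x,y,X[int(100+y/4),int(280+x/4)].round(4))
  else:
    for u,v in [(245,300),(240,340),(390,300),(400,340),(235,400),(400,395)]: print(u,v,X[v,u].round(4))
```

```text
wrist2 -0.024 0 [[266.5 286.7]] 
wrist2 -0.024 0.02 [[261.1 305.6]] 
wrist2 -0.024 0.04 [[254.4 329. ]] 
wrist2 0.024 0 [[368.7 286.4]] 
wrist2 0.024 0.02 [[373.9 305.3]] 
wrist2 0.024 0.04 [[380.4 328.6]] 
245 300 [ 0.4886 -0.4031  0.1214]
240 340 [ 0.4916 -0.4038  0.1501]
390 300 [ 0.5445 -0.4083  0.1196]
400 340 [ 0.5429 -0.4081  0.1496]
235 400 [ 0.4895 -0.4196  0.159 ]
400 395 [ 0.5408 -0.4213  0.1596]
side2 -0.024 0 [[366.9 192.9]] [[348. 372.]]
side2 -0.024 0.02 [[367.4 183.9]] [[350. 336.]]
side2 -0.024 0.04 [[368.  174.8]] [[352. 299.]]
side2 0.024 0 [[345.8 188. ]] [[263. 352.]]
side2 0.024 0.02 [[346.2 179.2]] [[265. 317.]]
side2 0.024 0.04 [[346.5 170.2]] [[266. 281.]]
262 310 [ 0.5382 -0.4058  0.1158]
262 295 [ 0.5401 -0.4098  0.1227]
365 345 [ 0.5459 -0.603   0.0154]
365 330 [ 0.4835 -0.4105  0.1134]
262 260 [ 0.5398 -0.4073  0.1411]
365 300 [ 0.4828 -0.4054  0.1306]
305 380 [ 0.5103 -0.3998  0.0836]
```

Run:
```python
from h import *
for n in ["wrist2","side2"]:
  c=load(n+".npz");X=cloud(c);e=c["ee"]
  for s in (-1,1):
    m=(abs(X[...,0]-e[0]-s*.03)<.014)&(abs(X[...,1]-e[1])<.02)&(X[...,2]<.2)&(X[...,2]>.075)
    P=X[m]; print(n,s,len(P),np.percentile(P[:,2],[0,1,2,5,10,50]).round(4), P.min(0).round(4),P.max(0).round(4))
c=load("side2.npz");cv2.imwrite("pics/s2zz.png",cv2.resize(np.clip(c["p"][150:210,320:400,::-1].astype(float)*2.5,0,255).astype(np.uint8),None,fx=10,fy=10,interpolation=cv2.INTER_CUBIC))
```

```text
wrist2 -1 4469 [0.1086 0.1117 0.1128 0.1161 0.1212 0.1528] [ 0.4789 -0.4242  0.1086] [ 0.493  -0.3953  0.1998]
wrist2 1 4729 [0.1093 0.1119 0.1129 0.1164 0.1218 0.1546] [ 0.5391 -0.4292  0.1093] [ 0.5546 -0.3953  0.2   ]
side2 -1 250 [0.1086 0.1094 0.11   0.113  0.1154 0.1426] [ 0.4744 -0.4261  0.1086] [ 0.4932 -0.399   0.1724]
side2 1 345 [0.1074 0.11   0.1105 0.1123 0.1169 0.1509] [ 0.536  -0.4342  0.1074] [ 0.5547 -0.3966  0.1999]
```

View pics/s2zz.png

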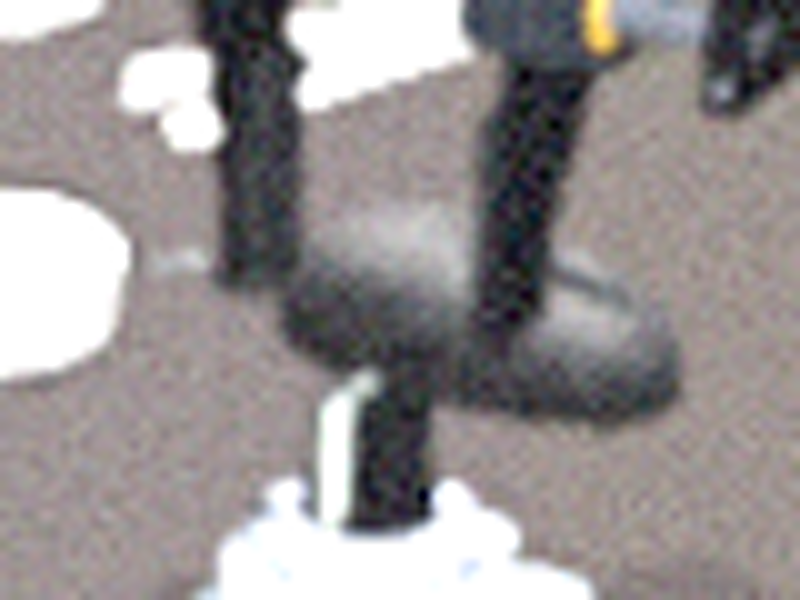

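Request:
{"method": "move_arm", "body": {"series": [[0.0028,0.0006,0.011,0],[0.0028,0.0006,0.011,0],[0.0028,0.0006,0.011,0],[0.0028,0.0006,0.011,0],[0.0028,0.0006,0.011,0],[0.0028,0.0006,0.011,0],[0.0028,0.0006,0.011,0],[0.0028,0.0006,0.011,0]], "claw": -1, "newtons": 20}}

```text
time: 3.0
ee_pos: [0.5159, -0.4118, 0.073]
eef_rot: [0.734, 0.679, 0.0, 0.0]
ft_force: [0.6, 0.7, 0.0]
width: 0.0009
```

```bash
python3 snap.py wrist 3;python3 snap.py side 3
python3 - <<'E'
from h import *
c=load("side3.npz");cv2.imwrite("pics/s3z.png",cv2.resize(np.clip(c["p"][130:230,300:420,::-1].astype(float)*1.7,0,255).astype(np.uint8),None,fx=6,fy=6,interpolation=cv2.INTER_CUBIC))
E
```

```text
3.0 [ 0.51585907 -0.41176778  0.07302663] [7.33802533e-01 6.79362817e-01 4.39037293e-05 5.75755414e-05] [0.59304636 0.6991425  0.00815511] 0.0009260470474397136 [ 0.49305911  0.49668779  0.15017255  1.51336496 -0.0787075   1.13731951
  0.5814087 ]
3.05 [ 0.51587415 -0.41174035  0.07299216] [7.33783364e-01 6.79383523e-01 4.11634675e-05 3.55339719e-05] [-0.13388841  0.78525841 -0.88381328] 0.0006326610247605673 [ 0.49300442  0.49674438  0.15018849  1.51336147 -0.07872794  1.1373128
  0.5814328 ]
```

View pics/s3z.png

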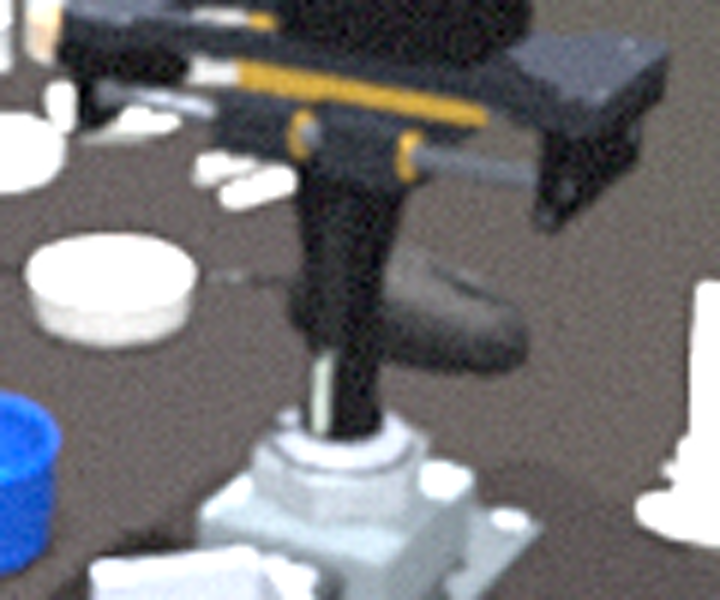

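View pics/wrist3.png

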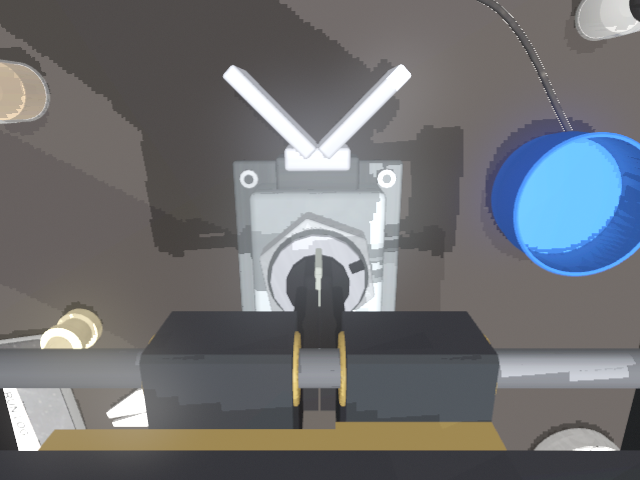

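Request:
{"method": "move_arm", "body": {"series": [[0,0,-0.004,0],[0,0,-0.004,0],[0,0,-0.004,0],[0,0,0.007,0],[0,0,0.014,0],[0,0,0.018,0],[0,0,0.018,0],[0,0,0.018,0]], "claw": 0, "newtons": 40}}

```text
time: 3.9
ee_pos: [0.5158, -0.4117, 0.0548]
eef_rot: [0.734, 0.679, -0.0, -0.0]
ft_force: [-0.9, -0.2, 0.5]
width: 0.0428
```

```bash
python3 snap.py side 4
python3 - <<'E'
from h import *
c=load("side4.npz");cv2.imwrite("pics/s4z.png",cv2.resize(np.clip(c["p"][130:230,300:420,::-1].astype(float)*1.7,0,255).astype(np.uint8),None,fx=6,fy=6,interpolation=cv2.INTER_CUBIC))
X=cloud(c);e=c["ee"]
for s in (-1,1):
    m=(abs(X[...,0]-e[0]-s*.03)<.014)&(abs(X[...,1]-e[1])<.02)&(X[...,2]<.2)&(X[...,2]>.068)
    P=X[m]; print(s,len(P),np.percentile(P[:,2],[0,1,2,5,10,50]).round(4), P.min(0).round(4),P.max(0).round(4))
E
```

```text
3.9 [ 0.51579204 -0.41174601  0.05482305] [ 7.33813071e-01  6.79351431e-01 -2.75476733e-05 -1.01962745e-04] [-0.90139287 -0.22324515  0.47488623] 0.0427846515932735 [ 0.4947048   0.51456951  0.1478381   1.52809846 -0.08120777  1.1051474
  0.58312789]
-1 251 [0.0689 0.0792 0.0804 0.0824 0.0855 0.1148] [ 0.4719 -0.4219  0.0689] [ 0.4991 -0.392   0.1722]
1 338 [0.0795 0.08   0.0812 0.0838 0.0882 0.1224] [ 0.535  -0.4311  0.0795] [ 0.5592 -0.3919  0.191 ]
```

View pics/s4z.png

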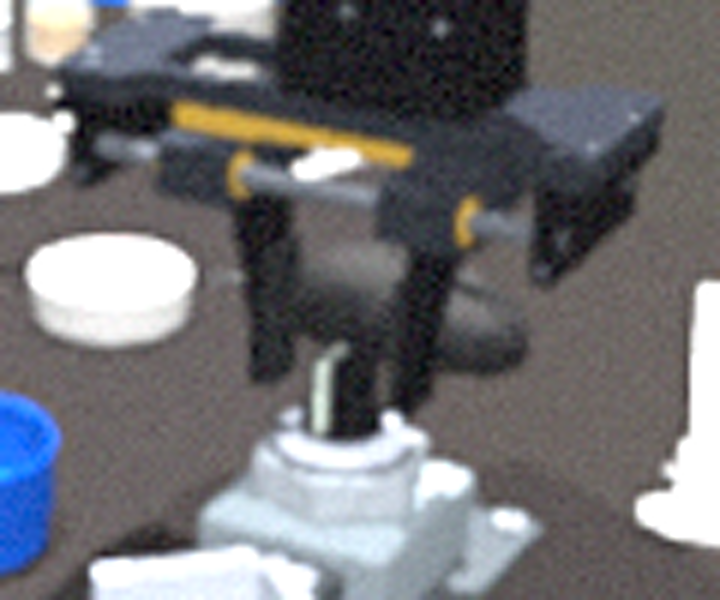

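Request:
{"method": "move_arm", "body": {"series": [[-0.0005,0.0003,0.002,0],[-0.0005,0.0003,0.002,0],[-0.0005,0.0003,0.002,0],[-0.0005,0.0003,0.002,0],[-0.0005,0.0003,0.002,0],[-0.0005,0.0003,0.002,0]], "claw": -1, "newtons": 60}}

```text
time: 4.55
ee_pos: [0.5152, -0.4122, 0.053]
eef_rot: [0.734, 0.679, -0.0, -0.001]
ft_force: [-5.2, 2.6, 3.1]
width: 0.0115
```

Request:
{"method": "move_arm", "body": {"series": [[0,0,0,0.1],[0,0,0,0.2],[0,0,0,0.3],[0,0,0,0.4],[0,0,0,0.5],[0,0,0,0.6],[0,0,0,0.7],[0,0,0,0.8],[0,0,0,0.9],[0,0,0,1.0],[0,0,0,1.1],[0,0,0,1.18],[0,0,0,1.22],[0,0,0,1.22],[0,0,0,1.22]]}}

```text
time: 6.05
ee_pos: [0.5158, -0.4127, 0.0531]
eef_rot: [0.991, 0.137, -0.0, 0.0]
ft_force: [-3.1, -2.2, 2.4]
width: 0.0116
```

```bash
python3 snap.py scene 5; python3 snap.py wrist 5;python3 - <<'E'
from h import *
c=load("wrist5.npz");cv2.imwrite("pics/w5z.png",cv2.resize(c["p"][180:330,220:420,::-1],None,fx=4,fy=4,interpolation=cv2.INTER_CUBIC))
q=c["rot"];print(np.degrees(2*np.arctan2(q[1],q[0])))
E
```

```text
6.05 [ 0.51575268 -0.41271338  0.05305449] [ 9.90584157e-01  1.36904911e-01 -1.39998666e-04  2.31070744e-04] [-3.0850143  -2.240179    2.41526552] 0.011591841356717654 [ 0.32159662  0.53847586  0.38611634  1.53905442 -0.21711582  1.10654541
 -0.5403217 ]
6.1 [ 0.51575327 -0.41266521  0.05303771] [ 9.90591272e-01  1.36853495e-01 -1.33448924e-04  1.86129424e-04] [-3.43108328 -0.81366226  2.41507106] 0.011501650143610558 [ 0.3216599   0.53845956  0.38599748  1.53908778 -0.21712433  1.10656382
 -0.54045403]
15.731624802174611
```

View pics/w5z.png

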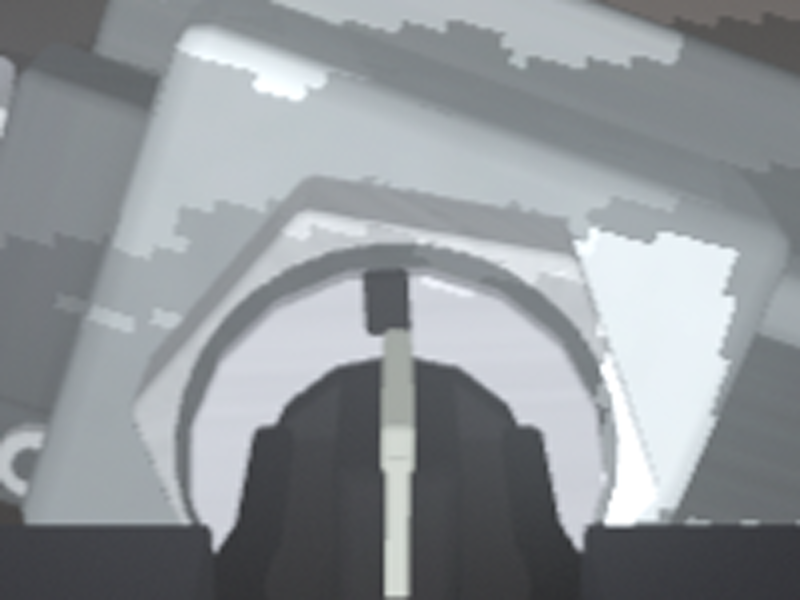

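Request:
{"method": "move_arm", "body": {"series": [[0,0,0,-0.02],[0,0,0,-0.04],[0,0,0,-0.04],[0,0,0,-0.04],[0,0,0,-0.04]]}}

```text
time: 6.65
ee_pos: [0.5158, -0.4126, 0.053]
eef_rot: [0.988, 0.156, -0.0, 0.0]
ft_force: [-5.3, -3.6, 1.5]
width: 0.0116
```

Request:
{"method": "move_arm", "body": {"series": [[0,0,0,0],[0,0,0,0],[0,0,0,0],[0,0,0,0],[0,0,0,0],[0,0,0,0],[0,0,0,0]], "claw": 1}}

```text
time: 7.35
ee_pos: [0.5161, -0.4123, 0.053]
eef_rot: [0.988, 0.156, 0.0, -0.0]
ft_force: [0.9, 0.2, 0.8]
width: 0.0598
```

```bash
python3 snap.py wrist 6;python3 - <<'E'
from h import *
c=load("wrist6.npz");cv2.imwrite("pics/w6z.png",cv2.resize(c["p"][180:330,220:420,::-1],None,fx=4,fy=4,interpolation=cv2.INTER_CUBIC))
q=c["rot"];print(np.degrees(2*np.arctan2(q[1],q[0])))
X=cloud(c);print(X[int(180+280/4),int(220+300/4)])
E
```

```text
7.35 [ 0.51612634 -0.41225371  0.05295909] [ 9.87718910e-01  1.56241319e-01  7.17665011e-05 -7.56134204e-06] [0.94339035 0.23708191 0.76441029] 0.05978780131786716 [ 0.32708189  0.53747549  0.37775844  1.53868252 -0.21296074  1.10614209
 -0.50484986]
17.977591654823094
[ 0.532881   -0.39597527  0.05917507]
```

View pics/w6z.png

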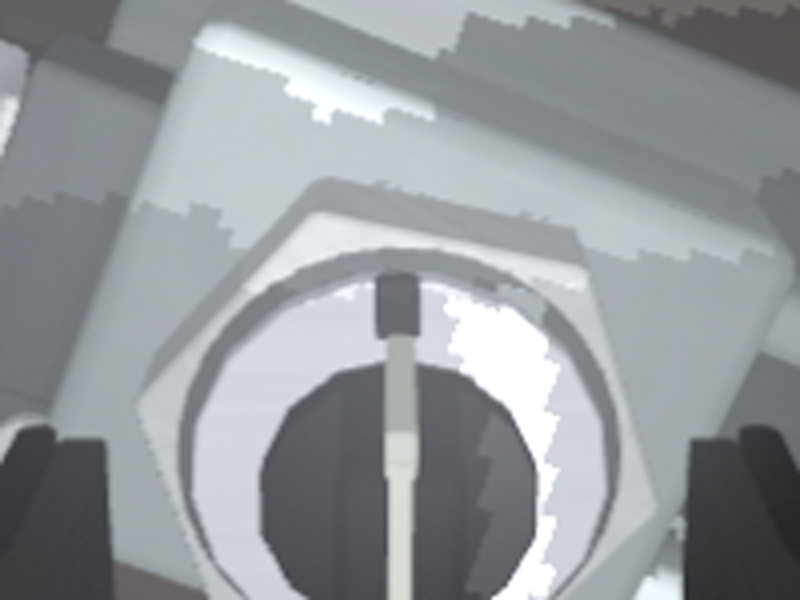

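Request:
{"method": "move_arm", "body": {"series": [[0,0,0,-0.12],[0,0,0,-0.24],[0,0,0,-0.309],[0,0,0.01,-0.309],[0,0,0.02,-0.309],[0,0,0.028,-0.309],[0,0,0.0315,-0.309],[0,0,0.0315,-0.309],[0,0,0.0315,-0.309]], "claw": 1}}

```text
time: 8.3
ee_pos: [0.5162, -0.4124, 0.0215]
eef_rot: [0.952, 0.306, 0.0, 0.0]
ft_force: [0.5, 0.1, -0.5]
width: 0.0874
```

```bash
python3 snap.py wrist 7;python3 snap.py side 7;python3 - <<'E'
from h import *
c=load("side7.npz");cv2.imwrite("pics/s7z.png",cv2.resize(np.clip(c["p"][130:230,300:420,::-1].astype(float)*1.7,0,255).astype(np.uint8),None,fx=6,fy=6,interpolation=cv2.INTER_CUBIC))
E
```

```text
8.3 [ 0.51620067 -0.41238345  0.02154949] [9.51958641e-01 3.06226599e-01 3.59856486e-05 1.18395938e-04] [ 0.48373802  0.06063486 -0.45655342] 0.08741419749952335 [ 0.37749885  0.56406862  0.30792721  1.55740469 -0.1879111   1.0491265
 -0.21383614]
8.35 [ 0.51631832 -0.41242615  0.02179341] [9.51945048e-01 3.06268743e-01 1.76867534e-04 2.24515517e-04] [-0.11094511  0.68475495 -0.474356  ] 0.08709381611504324 [ 0.37749962  0.56377241  0.30793119  1.55726962 -0.18793803  1.04921259
 -0.21375189]
```

View pics/wrist7.png

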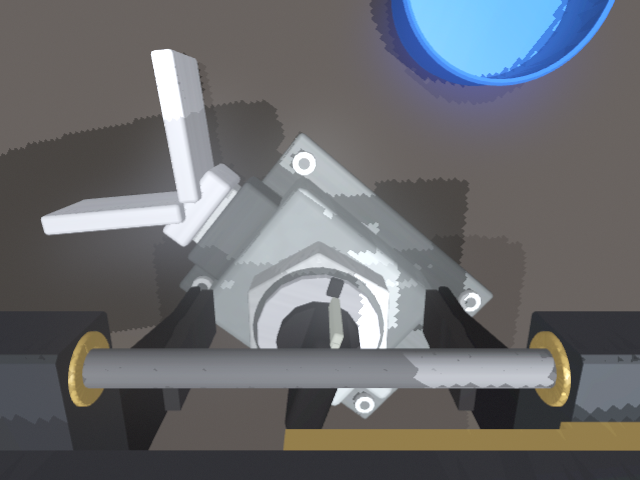

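View pics/s7z.png

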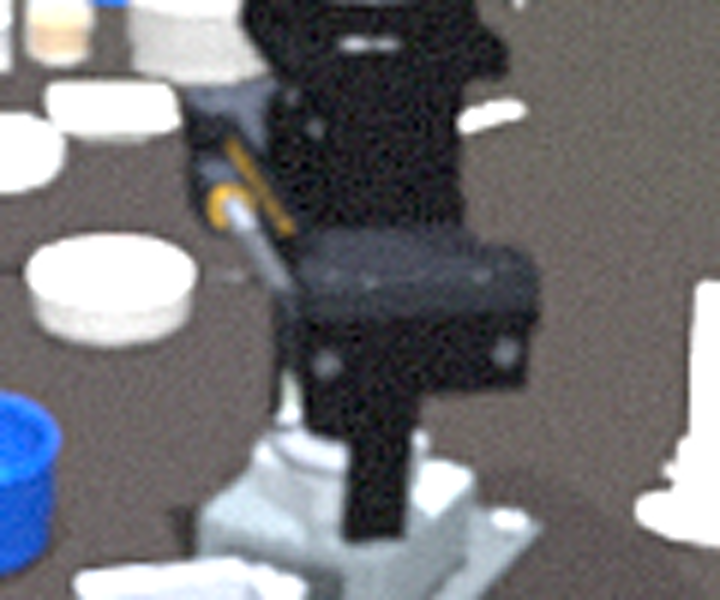

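Request:
{"method": "move_arm", "body": {"series": [[0,0,0.001,0],[0,0,0.001,0],[0,0,0.001,0],[0,0,0.001,0],[0,0,0.001,0],[0,0,0.001,0]], "claw": -1, "newtons": 60}}

```text
time: 9.0
ee_pos: [0.5161, -0.4122, 0.0205]
eef_rot: [0.952, 0.306, 0.0, -0.0]
ft_force: [-1.0, 0.8, 0.2]
width: 0.0532
```

```bash
cat > st.py <<'E'
from bench import read_state
import numpy as np
s=read_state();q=s["eef_rot"];print(s["time"],s["ee_pos"].round(4),"tool x az",np.degrees(2*np.arctan2(q[1],q[0])).round(2),s["ft_force"].round(2),"M",s["torque"].round(3),s["width"].round(4),s["joint_positions"].round(3))
E
python3 st.py
```

```text
Traceback (most recent call last):
  File "st.py", line 3, in <module>
    s=read_state();q=s["eef_rot"];print(s["time"],s["ee_pos"].round(4),"tool x az",np.degrees(2*np.arctan2(q[1],q[0])).round(2),s["ft_force"].round(2),"M",s["torque"].round(3),s["width"].round(4),s["joint_positions"].round(3))
                                                                                                                                                                                ^^^^^^^^^^^^^^^^
AttributeError: 'float' object has no attribute 'round'
```

Gripped (53 mm). Turn in steps, watching the moment.

Request:
{"method": "move_arm", "body": {"series": [[0,0,0,0.08],[0,0,0,0.16],[0,0,0,0.24],[0,0,0,0.32],[0,0,0,0.36],[0,0,0,0.36]]}}

```text
time: 9.6
ee_pos: [0.5162, -0.4126, 0.0205]
eef_rot: [0.991, 0.131, 0.0, 0.0]
ft_force: [1.3, -1.6, -0.9]
width: 0.0533
```

```bash
sed -i 's/s\["width"\].round(4)/round(s["width"],4)/' st.py; python3 st.py
```

```text
9.6 [ 0.5162 -0.4126  0.0205] tool x az 15.02 [ 1.25 -1.56 -0.87] M [-0.311 -0.11  -0.049] 0.0533 [ 0.324  0.575  0.382  1.561 -0.236  1.05  -0.541]
```

Request:
{"method": "move_arm", "body": {"series": [[0,0,0,0.05],[0,0,0,0.1],[0,0,0,0.14],[0,0,0,0.14],[0,0,0,0.14]]}}

```text
time: 10.1
ee_pos: [0.5162, -0.4128, 0.0205]
eef_rot: [0.998, 0.062, 0.0, 0.0]
ft_force: [2.8, -3.1, -2.3]
width: 0.0533
```

```bash
python3 st.py; python3 snap.py wrist 8
```

```text
10.1 [ 0.5162 -0.4128  0.0205] tool x az 7.14 [ 2.83 -3.08 -2.26] M [-0.733 -0.333 -0.05 ] 0.0533 [ 0.304  0.58   0.411  1.563 -0.254  1.052 -0.665]
10.1 [ 0.51624677 -0.41275104  0.02052314] [9.98060680e-01 6.22466070e-02 2.39642146e-04 4.26528273e-04] [ 2.83349406 -3.07810344 -2.26258615] 0.05325300069663957 [ 0.30354936  0.5796071   0.41080144  1.56257859 -0.25425767  1.05173504
 -0.66518423]
```

View pics/wrist8.png

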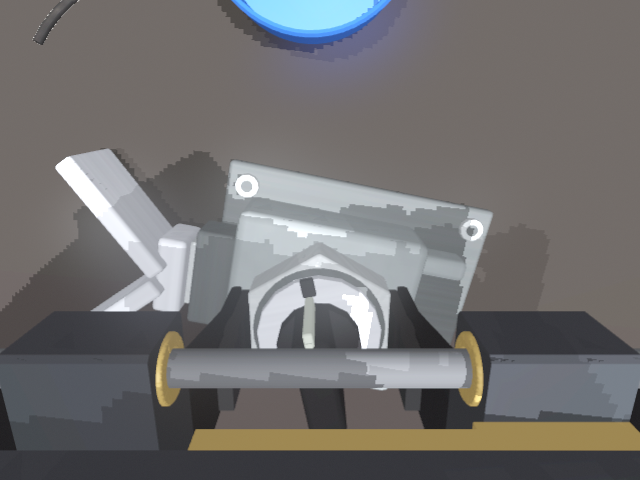

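Request:
{"method": "move_arm", "body": {"series": [[0,0,0,0.1],[0,0,0,0.2],[0,0,0,0.3],[0,0,0,0.4],[0,0,0,0.5],[0,0,0,0.6],[0,0,0,0.7],[0,0,0,0.8],[0,0,0,0.88],[0,0,0,0.88],[0,0,0,0.88]]}}

```text
time: 11.25
ee_pos: [0.5197, -0.4167, 0.0217]
eef_rot: [0.93, -0.367, 0.005, 0.003]
ft_force: [16.2, -21.5, -14.3]
width: 0.0583
```

```bash
python3 st.py
```

```text
11.25 [ 0.5197 -0.4167  0.0217] tool x az -43.08 [ 16.23 -21.45 -14.33] M [-4.579 -3.82   2.561] 0.0583 [ 0.174  0.62   0.597  1.566 -0.38   1.061 -1.455]
```

```bash
python3 snap.py wrist 9; python3 snap.py scene 9;  python3 snap.py side 9
```

```text
11.25 [ 0.5197134  -0.416688    0.02169282] [ 0.93013066 -0.36717722  0.0050689   0.00348513] [ 16.22629161 -21.45439818 -14.33445506] 0.05834798207797603 [ 0.17395676  0.62049947  0.59737621  1.5661574  -0.37972397  1.06136993
 -1.45510789]
11.3 [ 0.51973982 -0.41667358  0.02172093] [ 0.93013935 -0.36715523  0.00510981  0.00342176] [ 15.1271738  -21.67651039 -14.53690862] 0.058145413448948045 [ 0.17410287  0.62041212  0.59721515  1.56614477 -0.37974769  1.06137662
 -1.4550374 ]
11.35 [ 0.51973977 -0.41663188  0.02170236] [ 0.9301584  -0.36710754  0.00508994  0.00339034] [ 15.10790502 -22.65357945 -15.04995162] 0.058237395656808716 [ 0.17413944  0.62040064  0.59712312  1.5661676  -0.37973904  1.06139471
 -1.45496945]
```

View pics/wrist9.png

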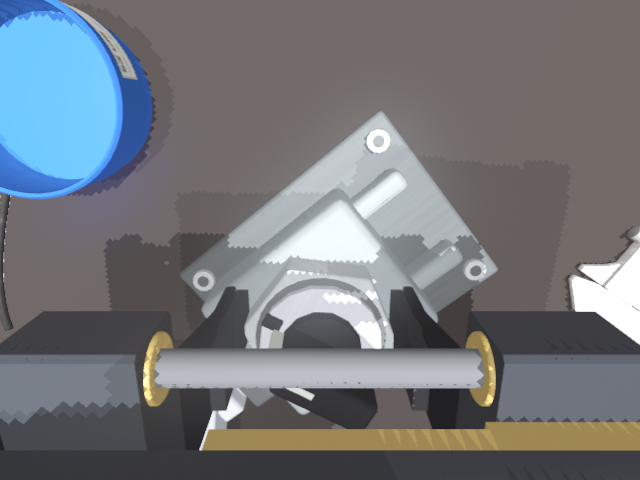

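View pics/scene9.png

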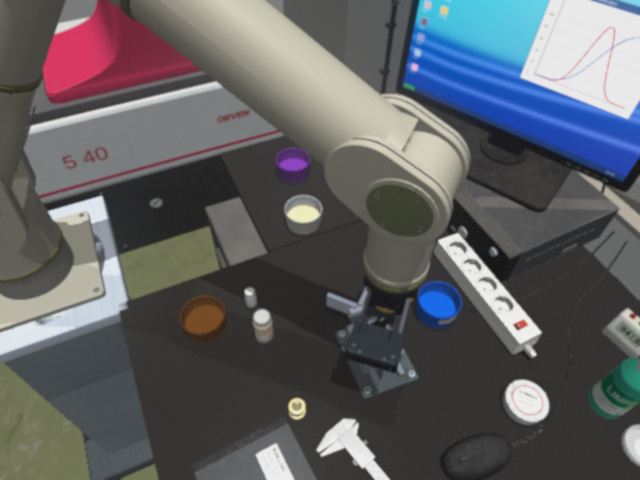

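View pics/side9.png

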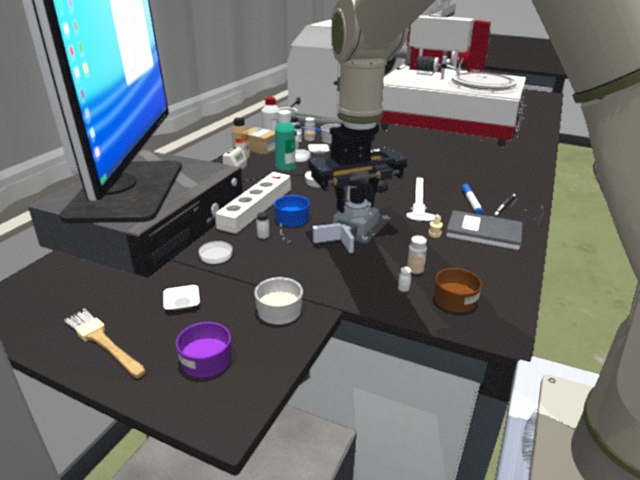

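Run:
```python
from h import *
c=load("wrist9.npz");cv2.imwrite("pics/w9z.png",cv2.resize(c["p"][240:420,220:420,::-1],None,fx=4,fy=3.3,interpolation=cv2.INTER_CUBIC))
```

```text
(no output)
```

View pics/w9z.png

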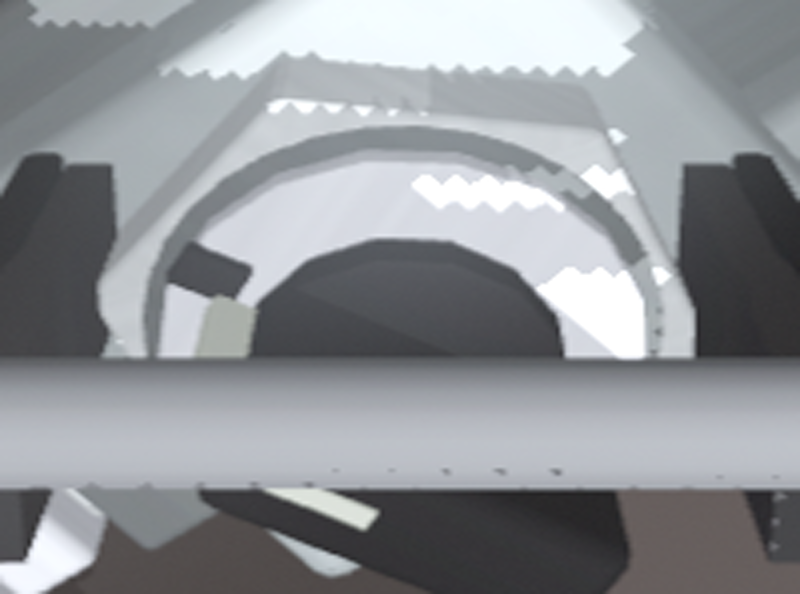

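Run:
```python
from h import *
a=np.array([.5162,-.4126])
def az(v):return np.degrees(np.arctan2(v[1],v[0]))
c=load("wrist9.npz")
for z in (.056,.058):
  for x,y in [(270,100),(600,130),(100,285),(675,265)]:
    p=onz(c,220+x/4,240+y/3.3,z)[:2]-a;print("w9",z,x,y,p.round(4),az(p).round(1),np.hypot(*p).round(4))
c=load("wrist8.npz");im=c["p"].copy()
cv2.imwrite("pics/w8z.png",cv2.resize(c["p"][220:370,220:420,::-1],None,fx=4,fy=4,interpolation=cv2.INTER_CUBIC))
# overlays
for n,cands in [("wrist8",None),("wrist9",None)]:
  c=load(n+".npz")
  for th,col in [(5.7,(255,0,0))]: pass
  for fa,col in [((-22.9),(0,255,0)) if n=="wrist8" else (-49,(0,255,0)),(-18.8,(0,0,255))]:
    v=[[a[0]+.0312*np.cos(np.radians(fa+30+60*k)),a[1]+.0312*np.sin(np.radians(fa+30+60*k)),.058] for k in range(6)]
    q=proj(c,v)
    im=c["p"] if col==(0,255,0) else im
    im=np.ascontiguousarray(im)
    cv2.polylines(im,[np.round(q*16).astype(np.int32)],True,col,1,cv2.LINE_AA,4)
  cv2.imwrite(f"pics/{n}o.png",cv2.resize(im[220:370,220:420,::-1],None,fx=4,fy=4,interpolation=cv2.INTER_CUBIC))
```

```text
w9 0.056 270 100 [ 0.0279 -0.0099] -19.5 0.0297
w9 0.056 600 130 [ 0.0037 -0.0304] -83.1 0.0306
w9 0.056 100 285 [0.0225 0.0189] 40.0 0.0294
w9 0.056 675 265 [-0.0144 -0.0244] -120.6 0.0283
w9 0.058 270 100 [ 0.0284 -0.0105] -20.4 0.0303
w9 0.058 600 130 [ 0.0044 -0.0307] -81.8 0.0311
w9 0.058 100 285 [0.023  0.0179] 37.8 0.0292
w9 0.058 675 265 [-0.0134 -0.0248] -118.4 0.0282
```

View pics/wrist8o.png

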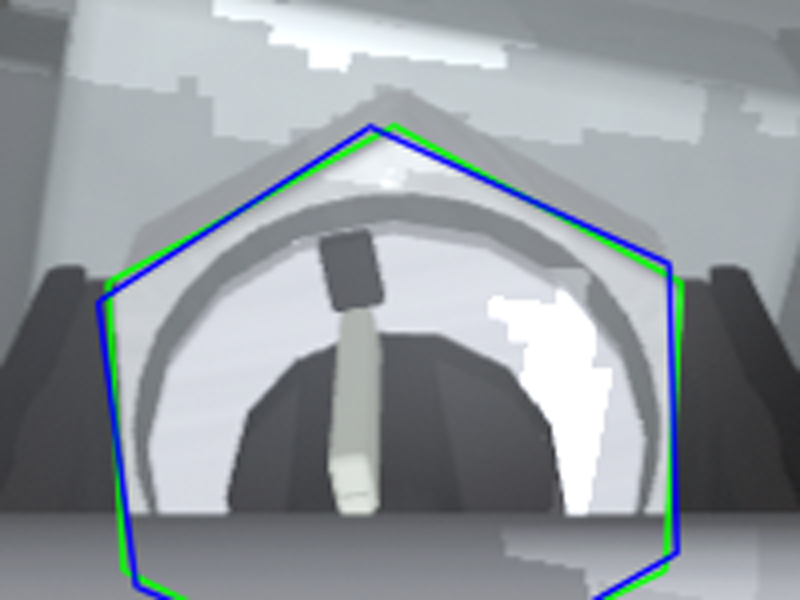

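View pics/wrist9o.png

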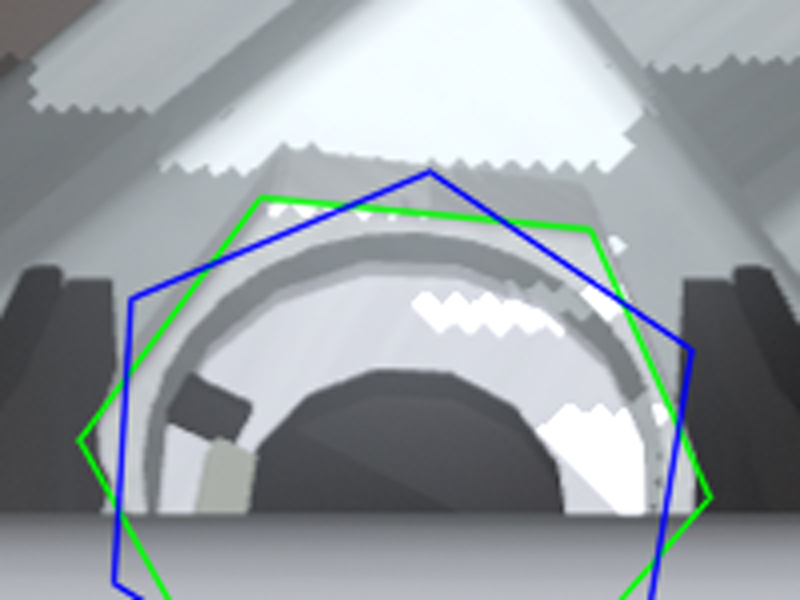

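Request:
{"method": "move_arm", "body": {"series": [[0,0,0,0],[0,0,0,0],[0,0,0,0],[0,0,0,0],[0,0,0,0],[0,0,0,0],[0,0,0,0]], "claw": 1}}

```text
time: 12.1
ee_pos: [0.5161, -0.4121, 0.0204]
eef_rot: [0.929, -0.37, -0.0, -0.0]
ft_force: [0.1, -0.3, -0.3]
width: 0.0867
```

```bash
python3 st.py; python3 snap.py wrist 10; python3 snap.py side 10;python3 - <<'E'
from h import *
c=load("side10.npz");cv2.imwrite("pics/s10z.png",cv2.resize(np.clip(c["p"][130:250,300:420,::-1].astype(float)*1.7,0,255).astype(np.uint8),None,fx=5,fy=5,interpolation=cv2.INTER_CUBIC))
E
```

```text
12.1 [ 0.5161 -0.4121  0.0204] tool x az -43.38 [ 0.1  -0.3  -0.34] M [ 0.122  0.13  -0.026] 0.0867 [ 0.174  0.619  0.597  1.571 -0.381  1.07  -1.459]
12.1 [ 0.51607594 -0.41211457  0.02041286] [ 9.29209325e-01 -3.69553804e-01 -5.11587634e-05 -1.17065166e-04] [ 0.09772029 -0.30111377 -0.33832337] 0.086739510595707 [ 0.17350435  0.61944076  0.59688166  1.57061598 -0.38133071  1.07028931
 -1.45882898]
12.15 [ 0.51607774 -0.41217308  0.02044349] [ 9.29195467e-01 -3.69588659e-01 -8.36331745e-06 -8.69663617e-05] [0.15044999 0.74890075 0.39088831] 0.08680442014668231 [ 0.17351687  0.61941702  0.59693624  1.57059713 -0.38132269  1.07024148
 -1.45885704]
```

View pics/wrist10.png

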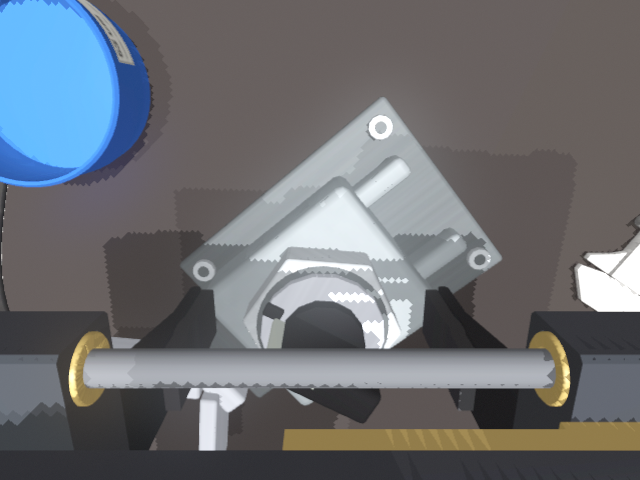

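View pics/s10z.png

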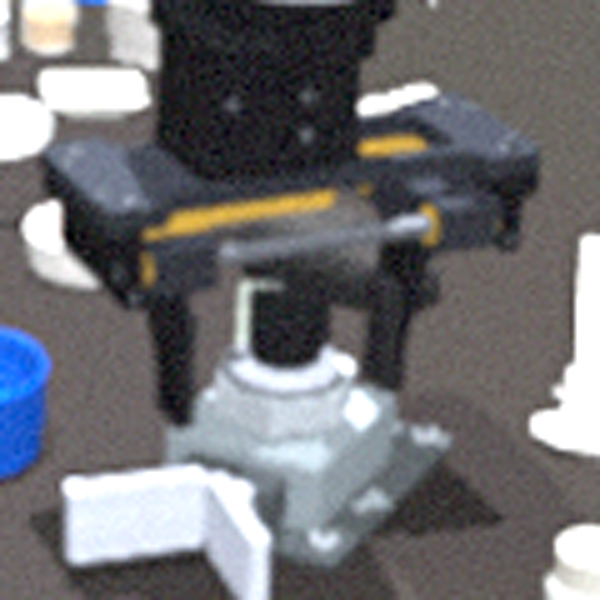

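Request:
{"method": "move_arm", "body": {"series": [[0,0,0,-0.14],[0,0,0,-0.28],[0,0,0,-0.42],[0,0,0,-0.56],[0,0,0,-0.7],[0,0,0,-0.84],[0,0,0,-0.98],[0,0,0,-1.12],[0,0,0,-1.26],[0,0,0,-1.4],[0,0,0,-1.456],[0,0,0,-1.456],[0,0,0,-1.456]]}}

```text
time: 13.5
ee_pos: [0.5161, -0.4123, 0.0205]
eef_rot: [0.94, 0.341, 0.0, -0.0]
ft_force: [-0.5, -0.5, 0.1]
width: 0.0869
```

Request:
{"method": "move_arm", "body": {"series": [[0,0,0,0],[0,0,0,0],[0,0,0,0],[0,0,0,0],[0,0,0,0],[0,0,0,0]], "claw": -1}}

```text
time: 14.1
ee_pos: [0.516, -0.4121, 0.0204]
eef_rot: [0.94, 0.342, -0.0, -0.0]
ft_force: [-1.6, 0.4, -0.0]
width: 0.0538
```

```bash
python3 st.py; python3 snap.py wrist 11;python3 - <<'E'
from h import *
c=load("wrist11.npz");cv2.imwrite("pics/w11z.png",cv2.resize(c["p"][220:370,220:420,::-1],None,fx=4,fy=4,interpolation=cv2.INTER_CUBIC))
E
```

```text
14.1 [ 0.516  -0.4121  0.0204] tool x az 40.03 [-1.64  0.41 -0.02] M [ 0.202  0.261 -0.048] 0.0538 [ 0.391  0.563  0.29   1.558 -0.177  1.047 -0.145]
14.1 [ 0.515988   -0.41210787  0.02044534] [ 9.39604305e-01  3.42262638e-01 -2.55694096e-05 -1.89042086e-04] [-1.63636783  0.41475476 -0.02191624] 0.05384527198800434 [ 0.39050316  0.56313464  0.290008    1.55764149 -0.17739914  1.04711618
 -0.14499598]
```

View pics/w11z.png

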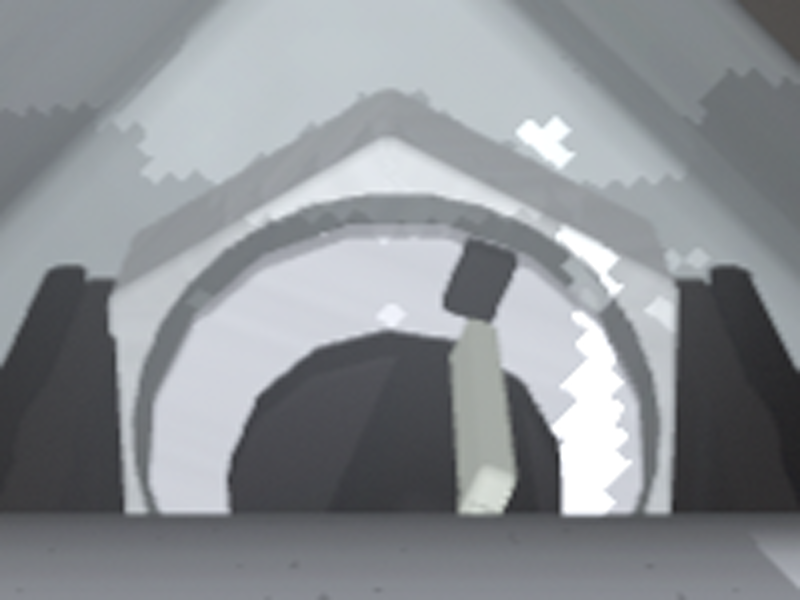

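Request:
{"method": "move_arm", "body": {"series": [[0,0,0,0.05],[0,0,0,0.1],[0,0,0,0.1],[0,0,0,0.1]]}}

```text
time: 14.55
ee_pos: [0.5169, -0.4115, 0.0205]
eef_rot: [0.955, 0.297, 0.0, -0.0]
ft_force: [0.4, 1.9, 1.0]
width: 0.0536
```

```bash
python3 st.py
```

```text
14.55 [ 0.5169 -0.4115  0.0205] tool x az 34.56 [0.36 1.89 1.04] M [ 0.646 -0.062  2.76 ] 0.0536 [ 0.375  0.565  0.309  1.558 -0.19   1.048 -0.233]
```

Request:
{"method": "move_arm", "body": {"series": [[0,0,0,0],[0,0,0,0],[0,0,0,0],[0,0,0,0],[0,0,0,0],[0,0,0,0],[0,0,-0.03,0],[0,0,-0.07,0],[0,0,-0.12,0],[0,0,-0.16,0],[0,0,-0.18,0],[0,0,-0.18,0],[0,0,-0.18,0]], "claw": 1}}

```text
time: 15.85
ee_pos: [0.516, -0.4122, 0.2001]
eef_rot: [0.956, 0.295, 0.0, -0.0]
ft_force: [0.3, -0.3, -0.4]
width: 0.0869
```

```bash
python3 st.py; python3 snap.py wrist 12;python3 snap.py side 12;python3 snap.py scene 12;python3 - <<'E'
from h import *
c=load("wrist12.npz");o=proj(c,[[.5162,-.4126,.06]])[0].astype(int);print(o)
cv2.imwrite("pics/w12z.png",cv2.resize(c["p"][max(o[1]-65,0):o[1]+65,o[0]-75:o[0]+75,::-1],None,fx=4.6,fy=4.6,interpolation=cv2.INTER_CUBIC))
E
```

```text
15.85 [ 0.516  -0.4122  0.2001] tool x az 34.31 [ 0.29 -0.31 -0.38] M [0.01  0.012 0.021] 0.0869 [ 0.353  0.419  0.349  1.373 -0.143  1.374 -0.27 ]
15.85 [ 0.51604136 -0.41218812  0.20011389] [ 9.55522840e-01  2.94917098e-01  8.44344042e-05 -3.19491101e-05] [ 0.29360069 -0.31472603 -0.38430498] 0.08690871686018568 [ 0.35274993  0.41898606  0.34917005  1.37292648 -0.14257764  1.37424855
 -0.27020252]
15.9 [ 0.51568943 -0.41184357  0.19912853] [ 9.55517733e-01  2.94932471e-01 -4.52198020e-04 -7.03554476e-04] [ 0.5154452  -0.05381716 -1.66537246] 0.08705547403343072 [ 0.35276258  0.41979719  0.3489775   1.37389966 -0.14263007  1.37420616
 -0.27018737]
15.95 [ 0.51555879 -0.41169825  0.19874383] [ 9.55513047e-01  2.94946320e-01 -7.20352683e-04 -9.83324835e-04] [-0.24387625  0.58340805  0.36692614] 0.08700222344180868 [ 0.35272216  0.42019549  0.34890955  1.37417399 -0.14259755  1.37431128
 -0.27022864]
[318 215]
```

View pics/w12z.png

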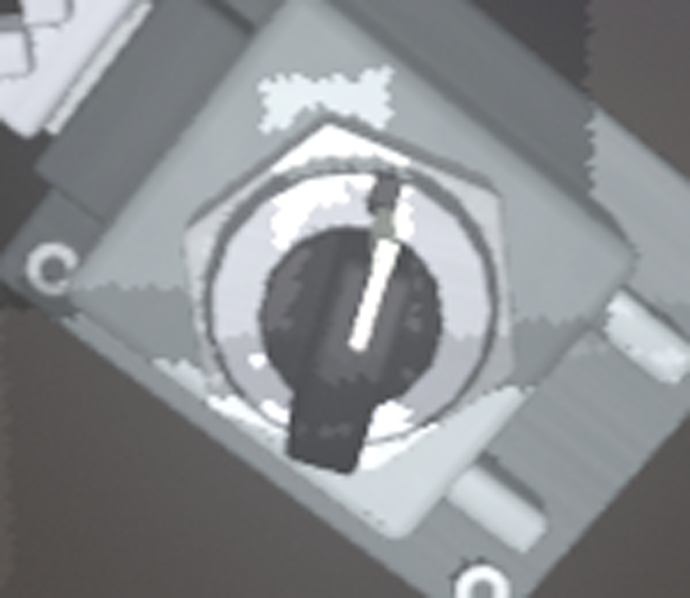

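View pics/wrist12.png

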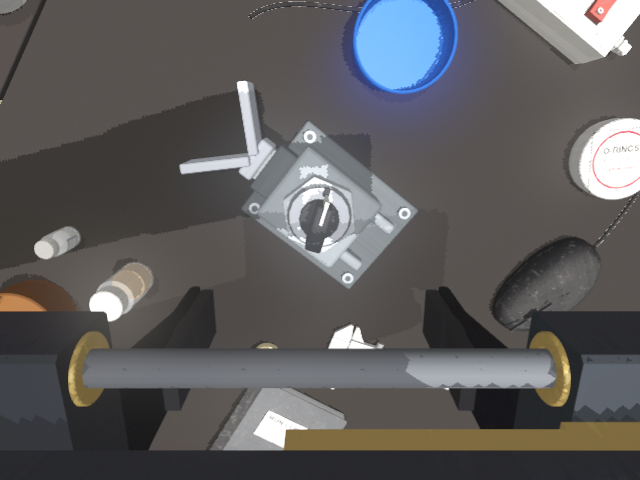

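View pics/scene12.png

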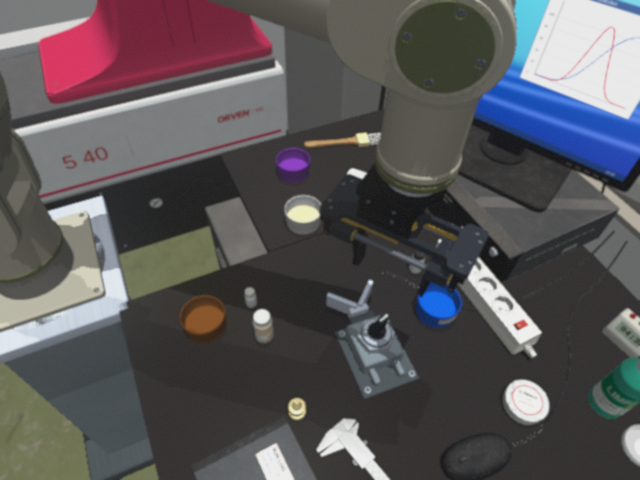

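Run:
```python
from h import *
from scipy.optimize import least_squares
for n in ["scene0","side0","wrist0","scene12","side12"]:
  c=load(n+".npz");X=cloud(c)
  m=(X[...,2]>.033)&(X[...,2]<.046)&(np.hypot(X[...,0]-.54,X[...,1]+.085)<.07)&(c["d"]>0)
  P=X[m]
  if len(P)<20: print(n,len(P)); continue
  f=least_squares(lambda q:np.hypot(P[:,0]-q[0],P[:,1]-q[1])-q[2],[.54,-.085,.0385],loss="soft_l1",f_scale=.002)
  print(n,len(P),f.x.round(4),P.min(0).round(4),P.max(0).round(4))
# jaw plates top edges for the seat
c=load("wrist12.npz");X=cloud(c)
m=(X[...,2]>.036)&(X[...,2]<.047)&(X[...,1]>-.345)&(X[...,1]<-.22)&(abs(X[...,0]-.525)<.08)
P=X[m];a=np.array([.5162,-.4126]);az=np.radians(85.7);u=np.array([np.cos(az),np.sin(az)]);w=np.array([-u[1],u[0]])
L=np.c_[(P[:,:2]-a)@u,(P[:,:2]-a)@w];print(len(L),L.min(0).round(4),L.max(0).round(4))
for s in (1,-1):
  Q=L[(s*L[:,1]>.01)];A=np.polyfit(Q[:,1],Q[:,0],1);print("plate",s,A.round(4),len(Q))
# nut vertices
o=np.array([318-75,215-65])
for x,y in [(330,125),(497,190),(185,225),(515,370)]:
  p=onz(c,o[0]+x/4.6,o[1]+y/4.6,.057)[:2]-a;print(np.degrees(np.arctan2(p[1],p[0])).round(1),np.hypot(*p).round(4))
for x,y,z in [(386,190,.064),(392,235,.094),(358,348,.095)]:
  p=onz(c,o[0]+x/4.6,o[1]+y/4.6,z)[:2]-a;print("tab/ptr",p.round(4),np.degrees(np.arctan2(p[1],p[0])).round(1))
```

```text
scene0 195 [ 0.5241 -0.0941  0.037 ] [ 0.4864 -0.1322  0.033 ] [ 0.5619 -0.0557  0.0429]
side0 382 [ 0.5239 -0.0933  0.0367] [ 0.4863 -0.1325  0.033 ] [ 0.5611 -0.0546  0.0422]
wrist0 799 [ 0.5262 -0.0923  0.0369] [ 0.4877 -0.1298  0.033 ] [ 0.5641 -0.0545  0.0433]
scene12 178 [ 0.524  -0.0941  0.037 ] [ 0.486  -0.1354  0.033 ] [ 0.5626 -0.0542  0.043 ]
side12 376 [ 0.524  -0.0933  0.0367] [ 0.4862 -0.1334  0.033 ] [ 0.5612 -0.0543  0.0414]
1667 [ 0.0667 -0.0436] [0.11   0.0454]
plate 1 [1.0384 0.0639] 659
plate -1 [-1.0043  0.0654] 719
40.5 0.0296
-19.3 0.031
100.3 0.0305
-80.4 0.0316
tab/ptr [0.0197 0.0061] 17.2
tab/ptr [0.0191 0.0052] 15.2
tab/ptr [ 0.0018 -0.0004] -12.3
```

Request:
{"method": "move_arm", "body": {"series": [[0.0222,-0.0311,0,-0.1],[0.0445,-0.0621,0,-0.2],[0.0667,-0.0932,0,-0.3],[0.0889,-0.1243,0,-0.4],[0.1112,-0.1554,0,-0.5],[0.1334,-0.1864,0,-0.6],[0.1556,-0.2175,0,-0.7],[0.1778,-0.2486,0,-0.8],[0.2,-0.2796,0,-0.9],[0.2223,-0.3107,0,-0.972],[0.2223,-0.3107,0,-0.972],[0.2223,-0.3107,0,-0.972],[0.2223,-0.3107,0,-0.972]], "claw": 0.03, "newtons": 60}}

```text
time: 17.3
ee_pos: [0.5243, -0.0315, 0.1999]
eef_rot: [0.708, 0.706, -0.0, -0.0]
ft_force: [0.8, 0.8, -0.6]
width: 0.0447
```

```bash
python3 st.py; python3 snap.py wrist 13
```

```text
17.3 [ 0.5243 -0.0315  0.1999] tool x az 89.88 [ 0.76  0.78 -0.59] M [-0.004 -0.021 -0.012] 0.0447 [-3.700e-02  1.130e-01  1.100e-02  1.723e+00 -1.000e-03  1.306e+00
 -2.800e-02]
17.3 [ 0.5242924  -0.03148995  0.19985938] [ 7.07818508e-01  7.06394153e-01 -4.72019136e-04 -1.90834015e-04] [ 0.763707    0.7831081  -0.58828464] 0.044672394083905144 [-3.70703944e-02  1.12966764e-01  1.05614522e-02  1.72344556e+00
 -8.48425338e-04  1.30613469e+00 -2.83677123e-02]
```

View pics/wrist13.png

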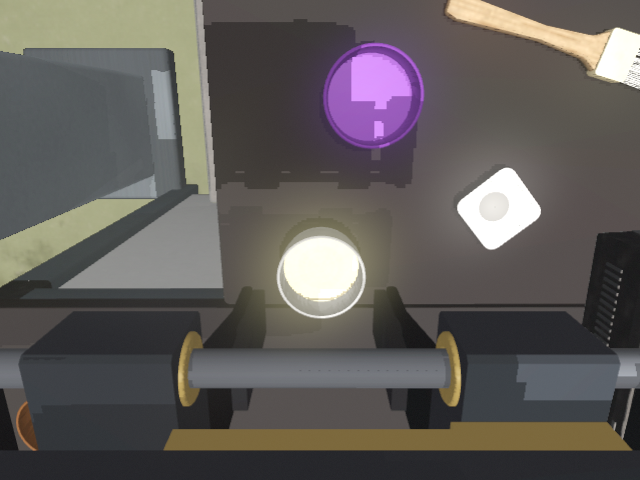

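Run:
```python
from h import *
c=load("wrist13.npz")
for u,v in [(321,228),(321,317),(278,274),(365,274)]: print(onz(c,u,v,.04).round(4))
X=cloud(c);e=c["ee"]
for s in (-1,1):
    m=(abs(X[...,0]-e[0]-s*.03)<.016)&(abs(X[...,1]-e[1])<.03)&(X[...,2]<.29)&(X[...,2]>.1)
    P=X[m];print(s,P.min(0).round(4),P.max(0).round(4),np.percentile(P[:,2],1))
```

```text
[ 0.5264 -0.0482  0.04  ]
[ 0.5264 -0.1309  0.04  ]
[ 0.4892 -0.0895  0.04  ]
[ 0.5645 -0.0897  0.04  ]
-1 [ 0.4888 -0.0427  0.2242] [ 0.5027 -0.0193  0.29  ] 0.2255078999323438
1 [ 0.5469 -0.0429  0.2237] [ 0.5612 -0.0196  0.29  ] 0.22545150207457343
```

Request:
{"method": "move_arm", "body": {"series": [[0.008,0.001,0.04,0],[0.008,0.001,0.08,0],[0.008,0.001,0.12,0],[0.008,0.001,0.15,0],[0.008,0.001,0.17,0],[0.008,0.001,0.185,0],[0.008,0.001,0.195,0],[0.008,0.001,0.204,0],[0.008,0.001,0.204,0],[0.008,0.001,0.204,0]]}}

```text
time: 18.35
ee_pos: [0.526, -0.0225, -0.0031]
eef_rot: [0.707, 0.707, 0.0, 0.0]
ft_force: [-0.3, -0.6, 1.4]
width: 0.0448
```

```bash
python3 st.py; python3 snap.py side 14;python3 - <<'E'
from h import *
c=load("side14.npz")
X=cloud(c);e=c["ee"]
for s in (-1,1):
    m=(abs(X[...,0]-e[0]-s*.03)<.016)&(abs(X[...,1]-e[1])<.03)&(X[...,2]<.1)&(X[...,2]>.008)
    P=X[m];print(s,P.min(0).round(4),P.max(0).round(4),np.percentile(P[:,2],1))
cv2.imwrite("pics/s14z.png",cv2.resize(np.clip(c["p"][200:340,180:360,::-1].astype(float)*1.5,0,255).astype(np.uint8),None,fx=4,fy=4,interpolation=cv2.INTER_CUBIC))
E
```

```text
18.35 [ 0.526  -0.0225 -0.0031] tool x az 89.98 [-0.26 -0.59  1.42] M [ 0.004 -0.011  0.059] 0.0448 [-4.200e-02  3.290e-01 -3.000e-03  1.927e+00  1.000e-03  8.840e-01
 -4.500e-02]
18.35 [ 0.52595477 -0.02250485 -0.0031028 ] [7.07232779e-01 7.06980689e-01 2.17219359e-04 2.31426713e-04] [-0.26435805 -0.58834014  1.42180716] 0.044765968511692456 [-4.18965739e-02  3.29202836e-01 -2.51140431e-03  1.92736763e+00
  1.11201364e-03  8.84390495e-01 -4.53338486e-02]
-1 [ 0.4869 -0.034   0.0195] [ 0.5027 -0.0108  0.0709] 0.020496790316517615
1 [ 0.5448 -0.0343  0.0193] [0.5634 0.0067 0.0998] 0.021294349366789356
```

View pics/s14z.png

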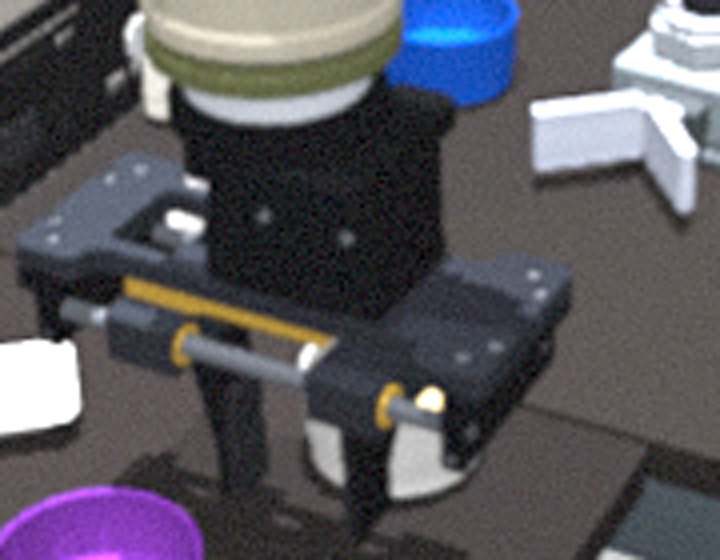

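Request:
{"method": "move_arm", "body": {"series": [[-0.008,0,0.004,0],[-0.016,0,0.004,0],[-0.022,0,0.004,0],[-0.028,0,0.004,0],[-0.035,0,0.004,0],[-0.042,0,0.004,0],[-0.05,0,0.004,0],[-0.058,0,0.004,0],[-0.066,0,0.004,0],[-0.074,0,0.004,0],[-0.082,0,0.004,0],[-0.09,0,0.004,0],[-0.098,0,0.004,0],[-0.106,0,0.004,0],[-0.114,0,0.004,0],[-0.122,0,0.004,0],[-0.13,0,0.004,0],[-0.136,0,0.004,0],[-0.14,0,0.004,0],[-0.14,0,0.004,0]]}}

```text
time: 20.4
ee_pos: [0.5255, -0.1631, -0.0076]
eef_rot: [0.707, 0.707, -0.0, 0.0]
ft_force: [0.2, 0.6, -0.3]
width: 0.0447
```

```bash
python3 st.py; python3 snap.py side 15;python3 snap.py scene 15;python3 - <<'E'
from h import *
c=load("side15.npz")
cv2.imwrite("pics/s15z.png",cv2.resize(np.clip(c["p"][140:320,200:440,::-1].astype(float)*1.5,0,255).astype(np.uint8),None,fx=3.3,fy=3.3,interpolation=cv2.INTER_CUBIC))
E
```

```text
20.4 [ 0.5255 -0.1631 -0.0076] tool x az 89.95 [ 0.24  0.56 -0.32] M [-0.057  0.024  0.007] 0.0447 [ 0.163  0.379  0.064  1.871 -0.03   0.892  0.24 ]
20.4 [ 0.5254916  -0.16311381 -0.00759156] [ 7.07391956e-01  7.06821469e-01 -1.21701427e-04  1.30189517e-04] [ 0.23599338  0.5560765  -0.32339875] 0.04467912395988008 [ 0.16325937  0.37933725  0.0637064   1.87095347 -0.02984747  0.89212743
  0.24037931]
20.45 [ 0.52551106 -0.16267999 -0.00759779] [ 7.07264864e-01  7.06948655e-01 -8.26079103e-05  6.45357294e-05] [ 0.40960356 -0.35421753 -0.77753514] 0.04483493926609607 [ 0.16284361  0.37919926  0.06338376  1.87115023 -0.02985873  0.89213097
  0.24003513]
```

View pics/s15z.png

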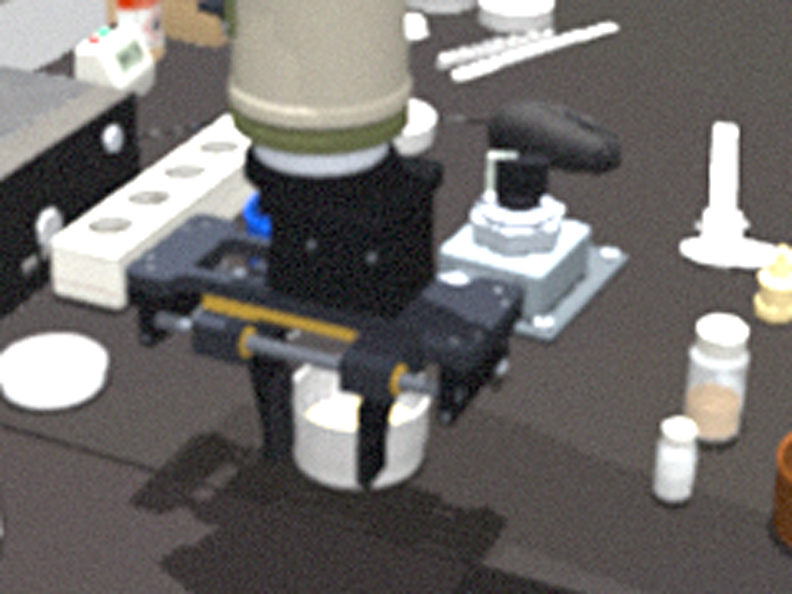

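View pics/scene15.png

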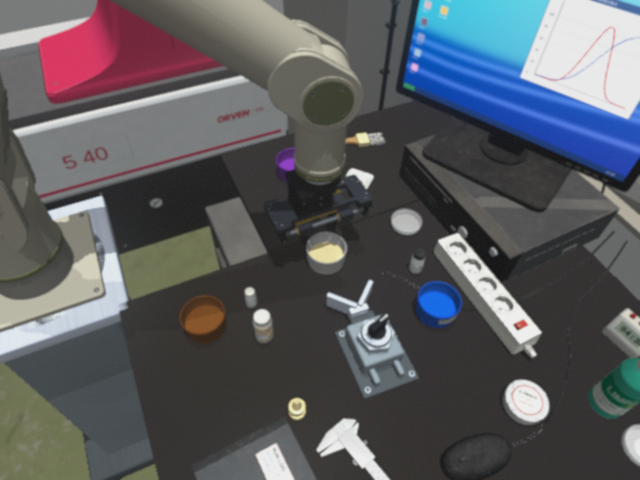

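```bash
cat > siv.py <<'E'
import sys
from h import *
from scipy.optimize import least_squares
for n in sys.argv[3:]:
  c=load(n+".npz");X=cloud(c);x0,y0=float(sys.argv[1]),float(sys.argv[2])
  g=c["p"].astype(int);light=(g.min(-1)>70)
  m=(X[...,2]>.033)&(X[...,2]<.046)&(np.hypot(X[...,0]-x0,X[...,1]-y0)<.045)&(c["d"]>0)&light
  P=X[m]
  f=least_squares(lambda q:np.hypot(P[:,0]-q[0],P[:,1]-q[1])-.037,[x0,y0],loss="soft_l1",f_scale=.002)
  print(n,len(P),f.x.round(4),c["ee"].round(4))
E
python3 siv.py .525 -.205 scene15 side15
```

```text
scene15 229 [ 0.524  -0.2045] [ 0.5255 -0.1627 -0.0076]
side15 130 [ 0.5243 -0.2034] [ 0.5255 -0.1631 -0.0076]
```

Request:
{"method": "move_arm", "body": {"series": [[-0.008,0,0,0],[-0.016,0,0,0],[-0.024,0,0,0],[-0.032,0,0,0],[-0.04,0,0,0],[-0.048,0,0,0],[-0.055,0,0,0],[-0.06,0,0,0],[-0.064,0,0,0],[-0.067,0,0,0],[-0.07,0,0,0],[-0.07,0,0,0],[-0.07,0,0,0]]}}

```text
time: 21.8
ee_pos: [0.5257, -0.2323, -0.0075]
eef_rot: [0.707, 0.707, 0.0, 0.0]
ft_force: [-0.3, -0.8, 0.2]
width: 0.0447
```

```bash
python3 st.py; python3 snap.py side 16;python3 snap.py scene 16;python3 siv.py .525 -.275 scene16 side16;python3 - <<'E'
from h import *
c=load("scene16.npz")
cv2.imwrite("pics/sc16z.png",cv2.resize(c["p"][200:360,270:450,::-1],None,fx=3.7,fy=3.7,interpolation=cv2.INTER_CUBIC))
E
```

```text
21.8 [ 0.5257 -0.2323 -0.0075] tool x az 90.01 [-0.34 -0.84  0.17] M [ 0.031 -0.014  0.029] 0.0447 [ 0.261  0.424  0.09   1.807 -0.047  0.912  0.373]
21.8 [ 0.52569562 -0.23227569 -0.00747645] [7.07055147e-01 7.07158403e-01 5.13146146e-05 9.96587025e-05] [-0.33575697 -0.84242171  0.16584684] 0.04474980342645456 [ 0.26149206  0.42418626  0.09021731  1.80730908 -0.04692421  0.91193283
  0.37263029]
21.85 [ 0.52569037 -0.23226471 -0.00747561] [7.07054939e-01 7.07158608e-01 5.41013066e-05 1.14467855e-04] [-0.02209996  0.36813948 -0.46027072] 0.044704535386865855 [ 0.26148369  0.42414752  0.090201    1.80736259 -0.04690372  0.91188778
  0.37259709]
scene16 232 [ 0.5241 -0.274 ] [ 0.5257 -0.2323 -0.0075]
side16 152 [ 0.5246 -0.2728] [ 0.5257 -0.2323 -0.0075]
```

View pics/sc16z.png

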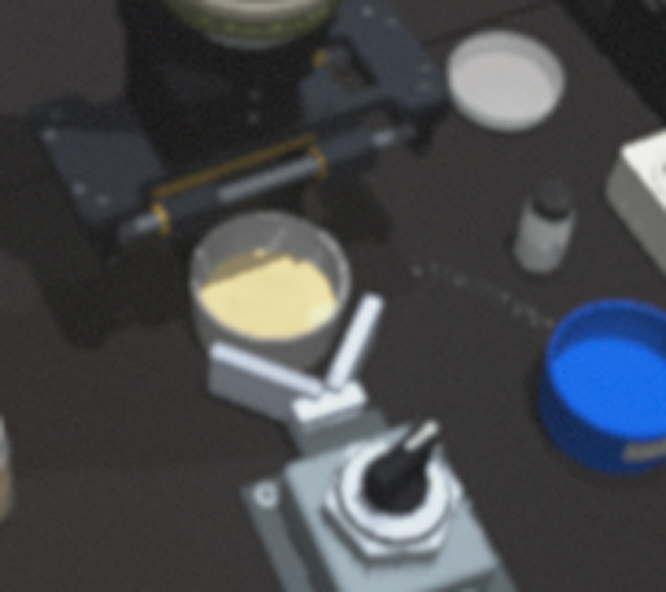

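Request:
{"method": "move_arm", "body": {"series": [[-0.003,0,0,0],[-0.006,0,0,0],[-0.008,0,0,0],[-0.01,0,0,0],[-0.011,0,0,0],[-0.011,0,0,0]]}}

```text
time: 22.5
ee_pos: [0.5256, -0.2436, -0.0075]
eef_rot: [0.707, 0.707, -0.0, 0.0]
ft_force: [-0.4, -0.2, 0.9]
width: 0.0449
```

```bash
python3 st.py
```

```text
22.5 [ 0.5256 -0.2436 -0.0075] tool x az 89.98 [-0.38 -0.25  0.95] M [0.061 0.028 0.026] 0.0449 [ 0.277  0.433  0.094  1.795 -0.05   0.916  0.393]
```

Request:
{"method": "move_arm", "body": {"series": [[-0.001,0,0,0],[-0.002,0,0,0],[-0.003,0,0,0],[-0.003,0,0,0]]}}

```text
time: 22.9
ee_pos: [0.5256, -0.2462, -0.0076]
eef_rot: [0.707, 0.707, 0.0, -0.0]
ft_force: [-0.3, 1.5, 0.1]
width: 0.0447
```

```bash
python3 st.py
```

```text
22.9 [ 0.5256 -0.2462 -0.0076] tool x az 90.0 [-0.25  1.51  0.07] M [0.233 0.092 0.017] 0.0447 [ 0.281  0.435  0.095  1.792 -0.051  0.917  0.398]
```

Request:
{"method": "move_arm", "body": {"series": [[-0.001,0,0,0],[-0.001,0,0,0],[-0.001,0,0,0]]}}

```text
time: 23.2
ee_pos: [0.5256, -0.2469, -0.0076]
eef_rot: [0.707, 0.707, 0.0, -0.0]
ft_force: [-1.4, 3.4, 1.3]
width: 0.0449
```

```bash
python3 st.py; python3 snap.py scene 17; python3 siv.py .525 -.287 scene17
```

```text
23.2 [ 0.5256 -0.2469 -0.0076] tool x az 90.02 [-1.38  3.4   1.32] M [0.754 0.16  0.005] 0.0449 [ 0.282  0.436  0.095  1.791 -0.051  0.918  0.4  ]
23.2 [ 0.52555284 -0.24688224 -0.00761839] [ 7.06999012e-01  7.07214482e-01  1.08934461e-04 -2.49026717e-04] [-1.37791633  3.40305143  1.32071686] 0.044941974548944365 [ 0.28225599  0.43574837  0.09498982  1.79100479 -0.05093922  0.91755995
  0.39971074]
scene17 314 [ 0.5245 -0.2886] [ 0.5256 -0.2469 -0.0076]
```

Request:
{"method": "move_arm", "body": {"series": [[-0.0006,0,0,0],[-0.0012,0,0,0],[-0.0012,0,0,0],[-0.0012,0,0,0]]}}

```text
time: 23.65
ee_pos: [0.5255, -0.2478, -0.0077]
eef_rot: [0.707, 0.707, 0.0, -0.001]
ft_force: [-1.7, 5.1, 2.5]
width: 0.045
```

```bash
python3 st.py
```

```text
23.65 [ 0.5255 -0.2478 -0.0077] tool x az 90.02 [-1.71  5.1   2.54] M [ 1.266  0.379 -0.067] 0.045 [ 0.284  0.437  0.095  1.79  -0.052  0.918  0.402]
```

Request:
{"method": "move_arm", "body": {"series": [[-0.0007,0,0,0],[-0.0014,0,0,0],[-0.002,0,0,0],[-0.002,0,0,0],[-0.002,0,0,0],[-0.002,0,0,0]]}}

```text
time: 24.25
ee_pos: [0.5254, -0.2486, -0.0077]
eef_rot: [0.707, 0.708, 0.0, -0.001]
ft_force: [-1.6, 9.4, 4.8]
width: 0.0448
```

```bash
python3 st.py; python3 snap.py scene 18; python3 siv.py .525 -.287 scene18
```

```text
24.25 [ 0.5254 -0.2486 -0.0077] tool x az 90.07 [-1.55  9.4   4.76] M [ 2.02   0.672 -0.065] 0.0448 [ 0.286  0.438  0.095  1.788 -0.053  0.92   0.405]
24.25 [ 0.5254159  -0.24855169 -0.00767175] [ 7.06701812e-01  7.07510312e-01  4.54445201e-04 -1.22491502e-03] [-1.55306184  9.40339184  4.75733557] 0.04479412026177798 [ 0.28615171  0.43800567  0.09488604  1.78780088 -0.05280901  0.92006905
  0.40535619]
scene18 289 [ 0.5244 -0.2897] [ 0.5254 -0.2486 -0.0077]
```

Request:
{"method": "move_arm", "body": {"series": [[0.001,0,0,0],[0.002,0,0,0],[0.003,0,0,0],[0.004,0,0,0],[0.006,0,0,0],[0.009,0,0,0],[0.014,0,0,0],[0.02,0,0,0],[0.03,0,0,0],[0.04,0,0,0],[0.05,0,-0.03,0],[0.06,0,-0.08,0],[0.07,0,-0.13,0],[0.08,0,-0.18,0],[0.08,0,-0.2,0],[0.08,0,-0.2,0]]}}

```text
time: 25.9
ee_pos: [0.5277, -0.1698, 0.1968]
eef_rot: [0.707, 0.708, 0.002, 0.003]
ft_force: [-0.0, -0.3, -0.6]
width: 0.0446
```

```bash
python3 st.py; python3 snap.py scene 19;python3 snap.py wrist 19;python3 snap.py side 19; python3 siv.py .525 -.287 scene19 side19 wrist19;python3 - <<'E'
from h import *
c=load("scene19.npz")
cv2.imwrite("pics/sc19z.png",cv2.resize(c["p"][200:360,270:450,::-1],None,fx=3.7,fy=3.7,interpolation=cv2.INTER_CUBIC))
E
```

```text
25.9 [ 0.5277 -0.1698  0.1968] tool x az 90.08 [-0.01 -0.35 -0.61] M [-0.021 -0.001  0.009] 0.0446 [ 0.162  0.17   0.076  1.667 -0.014  1.299  0.241]
25.9 [ 0.52769353 -0.16976477  0.19676224] [0.70662537 0.70757896 0.00200004 0.00293251] [-0.00962344 -0.34752359 -0.61180556] 0.0446090640774181 [ 0.1615478   0.16981687  0.07599041  1.66664058 -0.01369132  1.29854932
  0.24138736]
25.95 [ 0.52654705 -0.16985393  0.19415307] [0.70676657 0.70744465 0.0009855  0.00145582] [-0.08548995 -0.76502234 -1.16234806] 0.04461666214313091 [ 0.16195521  0.17195217  0.07617487  1.66968582 -0.01369789  1.29695557
  0.24162842]
26.0 [ 0.5256457  -0.16988455  0.19245798] [7.06867467e-01 7.07345938e-01 1.97551619e-04 2.63884235e-04] [ 0.72618147 -0.05699692 -0.44232166] 0.04507114890245245 [ 0.1622513   0.17344855  0.07630385  1.67154494 -0.01373219  1.29646206
  0.24180294]
scene19 308 [ 0.5242 -0.2885] [ 0.5277 -0.1698  0.1968]
side19 379 [ 0.5241 -0.2875] [ 0.5256 -0.1699  0.1925]
wrist19 574 [ 0.5255 -0.2858] [ 0.5265 -0.1699  0.1942]
```

View pics/sc19z.png

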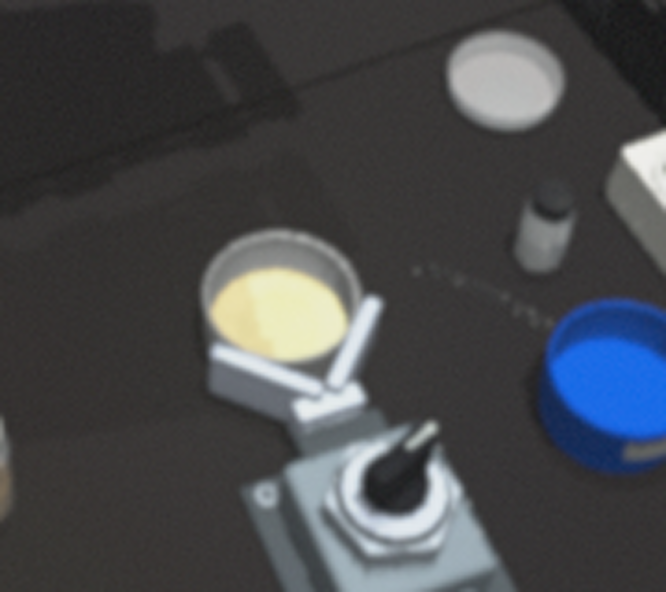

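View pics/wrist19.png

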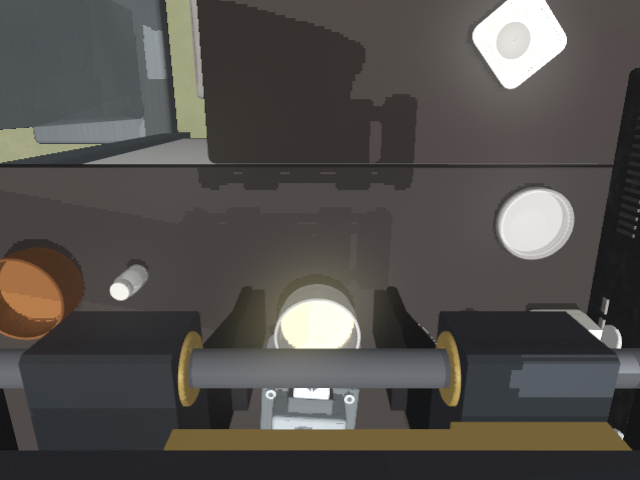

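View pics/side19.png

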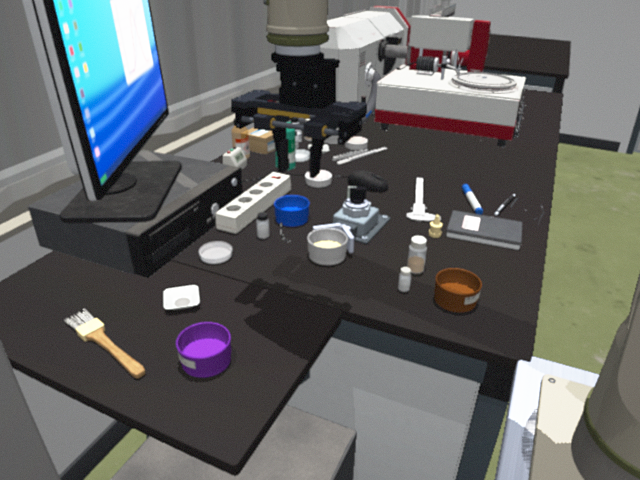

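Request:
{"method": "move_arm", "body": {"series": [[0,0,-0.02,0],[0,0,-0.04,0],[0,0,-0.04,0],[0,0,-0.04,0],[0,0,-0.04,0]]}}

```text
time: 26.55
ee_pos: [0.5248, -0.1703, 0.2307]
eef_rot: [0.707, 0.707, -0.001, -0.001]
ft_force: [0.2, -0.2, -0.0]
width: 0.0451
```

```bash
python3 st.py
python3 - <<'E'
from bench import r
r.close_job()
E
```

```text
26.55 [ 0.5248 -0.1703  0.2307] tool x az 90.0 [ 0.2  -0.15 -0.04] M [-0.008  0.01  -0.039] 0.0451 [ 0.161  0.155  0.079  1.613 -0.012  1.377  0.241]
the job is handed in; nothing more can be done
```

I set the knob, tightened the nut against its stop, and pushed the sieve into the V. I handed the job in at 26.6 s, with one doubt about the nut angle.

- **Knob:** I turned it about 1.18 rad clockwise. After I had worked on the nut, the pointer (azimuth about 15°) still stood at the tab (about 17°), which is under 1 mm apart.
- **Nut:** I turned it clockwise about 55° until it stopped hard. I then gripped it again one hexagon face further round, and it would not move at about 2.8 N m.
- **Sieve:** I slid it flat over the seam with two fingers, pressed it home at about 9.4 N and backed away slowly. The cameras put it at about (0.524 to 0.5255, -0.286 to -0.2885). The seat I worked out is about (0.5255, -0.287), so it is 1 to 2 mm away. In the final pictures it stands flat, the bystanders have not visibly moved, and the robot touches nothing.

Some checks disagreed:

- **Fingertips:** They end about 23 mm above the reported TCP. Both cameras showed this, and my first close went shut above the knob. I corrected all later heights for it.
- **Nut angle:** By the stated zero (flats facing ±y), the nut's final position reads about 45° (0.79 rad) and not the 74.5° (1.3 rad) of its stop. If the corners face ±y at zero, it reads about 75°, which matches the stop. I judged it tight from the hard stop at two grip positions; I could not read the joint angle itself.
- **First nut turn:** It overran the stop by about 20°, so the fingers slipped on the hexagon and the wrist force rose to about 30 N. The pointer did not shift.

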